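Clear the coil tester: coils back to their own pockets

ROBOT

A 7-joint arm with a two-finger parallel gripper is mounted at the origin on the work surface. World frame = base frame: x ahead of the robot, y to its left, z up, the work surface at z = 0. Lengths are in m, angles in rad, forces in N, time in s.
With the tool pointing down it reaches from about 0.425 to 0.875 m from the base axis. Payload 4.7 kg.
Tool frame: the origin (TCP) lies at the very end of the fingers, on their centre line; the grasp point (between the pads) lies 19 mm behind it; z points along the fingers, y is the direction in which the jaws open and shut (so a half turn about z gives the same grasp; the last joint's range is limited). The gripper opens to 87 mm and grips with 3 to 60 N. Pads are 19 mm wide; open, the fingers measure 117 mm over their backs; the gripper's body (75 mm by 190 mm) begins 51 mm behind the grasp point.
Start: joints at [1.243, 0.321, -0.07, 1.45, 0.023, 1.371, -0.057], TCP at [0.218, -0.612, 0.223] pointing down, gripper open.
Joint ranges: [-2.86, 2.86], [-0.3, 2.09], [-1.38, 1.24], [0.06, 2.45], [-1.56, 4.7], [0.09, 2.05], [-2.69, 2.69]. Speed limits (rad/s): [2.57, 2.57, 3.14, 3.14, 3.14, 3.14, 3.14].

INTERFACE

Orientations are given as a rotation vector (axis times angle).
In Python, from bench import get_state, get_image, close_job gives the robot as it stands.
- The arm moves only by the tool send_rows, never from a script. Its argument "steps" is a list of rows, each an object with "claw": the finger opening in m, from 0 to 0.087; "offset": the shift along the tool's x, y, z in m, a list of three; "turn": the turn about the tool's z in rad. In form: [{"claw": claw, "offset": [tx, ty, tz], "turn": turn}, ...]. A call has 1 to 12 rows; each row is the pose to reach, as a shift and turn from the pose measured when the call began, along the tool's axes at that moment; what a row does not reach only later rows make up. A row lasts 1/8 s, in which the tool goes at most 62.5 mm and 10.7 degrees, less where a joint would pass 70% of its speed; a pose out of reach is approached as far as the arm can. A call with a gripper value outside its range is refused whole. The fingers move at their own pace and stop on an object; "squeeze" is the grip in N (left out, the last holds). Time passes only in rows, so rows that repeat a pose let the fingers close. It gives the time, the measured TCP pose, the force and the opening at its end, in the units of the state.
- get_state(): the state, without advancing time (a new reading comes with each control period).
- get_image(name): name is "scene" or "top" or "wrist"; returns a dict with "pixels" (384x512x3 uint8, blue, green, red), "fx", "fy", "cx", "cy" (pixels), "distortion" ([k1, k2, p1, p2, k3] as OpenCV has them; the pictures are not rectified), "R" (3x3) and "t" (3): a world point X has camera coordinates R X + t. Camera axes: x right, y down, z forward; pixel columns grow to the right and rows downward; lengths in m; the calibration is good to about 2 mm. A picture is of the moment at which its call begins. There is no depth.
- close_job(): hands the job in, once; it reports no verdict.
The state is a dict: "time": time; "joint_positions": joint angles; "qd": joint speeds; "joint_torque": joint torques, N m; "position": TCP position; "tool_rot": TCP orientation; "ft_force": force on the tool from outside, world axes, zero at the start; "torque": the same for the moment, N m; "grip_width": opening from 0.0 (shut) to 1.0 (fully open).
Only numpy, scipy, OpenCV 4.12 (cv2) and the standard library are available. Lean on these libraries where they do the work, as an engineer would, in place of code of your own. Each camera call takes 0.05 s, during which the arm holds its last target. There are 200 camera calls.

TASK

Slide the two copper-wound coils off the upright spindle of the coil tester, the yellow one on top and the blue one under it, and put each back into the pocket of its own colour on the slanted rack, fully home on the pocket's floor. Lower them in gently, without dropping them, and do not disturb the green and white coils parked in the rack or the tools, can and jar on the bench.

Things in the scene. Friction and masses are not known exactly. Their poses are not given: they have to be found in the camera images.
- yellow_coil: wound solenoid coil, 60 mm diameter and 60 mm long: copper winding between two yellow end flanges, smooth all round its side, bore 22 mm, about 0.4 kg. Origin at its centre, z along its axis. At the start the upper of the two coils stacked on the tester's spindle, which reaches 18 mm into it.
- blue_coil: wound solenoid coil, 60 mm diameter and 60 mm long: copper winding between two blue end flanges, smooth all round its side, bore 22 mm, about 0.4 kg. Origin at its centre, z along its axis. At the start the lower of the two coils on the spindle, whose tip stands 18 mm above this coil's top.
- yellow_seat (a point): yellow pocket of the rack, empty at the start: yellow plastic, square inside, 68 x 68 mm, walls 4 mm thick and 18 mm high. This point is where a coil's centre comes when fully home, 30 mm above the middle of the floor. z points out of the pocket, square to its floor (30 degrees from vertical, leaning to the rack's front); x up the slope, y along the rack
- blue_seat (a point): blue pocket of the rack, empty at the start: blue plastic, square inside, 68 x 68 mm, walls 4 mm thick and 18 mm high. This point is where a coil's centre comes when fully home, 30 mm above the middle of the floor. z points out of the pocket, square to its floor (30 degrees from vertical, leaning to the rack's front); x up the slope, y along the rack
- tester: coil tester, fixed: blue base 120 (x) x 130 (y) x 25 mm high; upright steel spindle at its middle, 16 mm diameter, tip 103 mm above the bench; two terminal pillars, black and red, 16 mm diameter, 50 mm either side of the spindle along y, up to 100 mm above the bench, too near the lower coil for a finger between. Origin: middle of the underside, z up
- rack: grey rack, fixed left or right of the tester, 428 mm long (y), 130 mm deep, front to -x: four coloured pockets along y, pitch 92 mm, any order, floor centres 70 mm above the bench. Above them an aluminium lamp bar along y, 20 mm diameter, axis 268 mm high at x = +13 mm, in the way of a vertical tool; end posts 20 x 12 mm at x = +40, y = +-207 mm, 278 mm high. Origin: middle of the underside
- green_coil: wound solenoid coil, 60 mm diameter and 60 mm long: copper winding between two green end flanges, smooth all round its side, bore 22 mm, about 0.4 kg. Origin at its centre, z along its axis. Parked in the green pocket; leave it.
- white_coil: wound solenoid coil, 60 mm diameter and 60 mm long: copper winding between two white end flanges, smooth all round its side, bore 22 mm, about 0.4 kg. Origin at its centre, z along its axis. Parked in the white pocket; leave it.
- spray_can: steel spray can with blue band, 52 mm diameter, 125 mm high, standing on the bench. Origin: middle of the underside. Leave it.
- tape_measure: yellow and black tape measure, 70 (x) x 36 (y) x 65 mm high, standing just in front (-x) of the tester. Origin: middle of the underside. Leave it.
- wrench: steel wrench 150 mm long, lying in front of the rack, along its x. Leave it.
- hammer: hammer 280 mm long, lying on the right of the bench, along its x. Leave it.
- screwdriver: screwdriver 200 mm long, lying on the left of the bench, along its x. Leave it.
- bolt_jar: amber glass jar, 66 mm diameter, 90 mm high, standing at the back. Origin: middle of the underside. Leave it.
Things that resemble listed ones, but are neither listed nor needed, are in the scene too. Leave any pink look-alike of the blue_coil alone. What is shaped like the yellow_coil but black is not meant.

How it is judged:
On the way, in this order (a step that is already met when the one before it is completed fails the run):
1. one of the two coils is fully home in the pocket of its own colour (((distance between yellow_coil and yellow_seat below 0.01 m and angle between the z axis of yellow_coil and the z axis of yellow_seat, either way round below 0.12 rad) or (distance between blue_coil and blue_seat below 0.01 m and angle between the z axis of blue_coil and the z axis of blue_seat, either way round below 0.12 rad))), for 0.2 s.
2. both coils are fully home in the pockets of their own colours (distance between yellow_coil and yellow_seat below 0.01 m and angle between the z axis of yellow_coil and the z axis of yellow_seat, either way round below 0.12 rad and distance between blue_coil and blue_seat below 0.01 m and angle between the z axis of blue_coil and the z axis of blue_seat, either way round below 0.12 rad), for 0.2 s.
At the end, for the whole second after the job is handed in: The yellow coil is in the yellow pocket and the blue coil in the blue pocket, each with its centre within 10 mm of the pocket's seat point and its axis within 0.12 rad (7 degrees) of the pocket's, both released and at rest (under 0.02 m/s) (all of step 2 and linear speed of each of yellow_coil, blue_coil below 0.02 m/s); the robot touches nothing.
It fails at once if the spray can, wrench, hammer, screwdriver, bolt jar or tape measure is pushed more than 30 mm from its place (distance of any of spray_can, wrench, hammer, screwdriver, bolt_jar, tape_measure from where it was at the start of the episode above 0.03 m).
It fails at once if the spray can, bolt jar or tape measure is knocked over (angle between any of spray_can, bolt_jar, tape_measure's own z axis and vertical above 0.6 rad).
It fails at once if the parked green or white coil is moved more than 12 mm (distance of any of green_coil, white_coil from where it was at the start of the episode above 0.012 m).
It fails at once if the yellow or blue coil is dropped (falls faster than 0.6 m/s, as from about 18 mm, with no finger touching it) ((linear speed of yellow_coil above 0.6 m/s and contact force between the fingers and yellow_coil below 0.05 N) or (linear speed of blue_coil above 0.6 m/s and contact force between the fingers and blue_coil below 0.05 N)).
It also fails if it takes over 72 s, if anything falls off the work surface, if the arm or the gripper's body presses on something with over 40 N, if the wrist force passes 120 N, or if a joint passes its speed limit or range.

## Working session

There is one attempt and no reset: what is moved stays moved. The work goes in short steps, Python scripts to look and compute and a tool call to move; the robot and the scene stay as the last step left them, time stands still between calls to the robot, and variables do not carry over. Pictures are saved under pics/ and viewed, about 8 in all and at most 12, crops included, and the job is handed in when it is done.

Besides the shell and the picture viewer there is one more tool, called after "Call:" by a JSON object that holds its "op" and its "data". send_rows: Moves the arm, as the interface text tells. Its arguments: {"type":"object","properties":{"steps":{"type":"array","items":{"type":"object","properties":{"claw":{"type":"number"},"offset":{"type":"array","items":{"type":"number"}},"turn":{"type":"number"}}}},"squeeze":{"type":"number"}},"required":["steps"]}

```bash
mkdir -p pics; ls
python3 - <<'E'
from bench import get_state,get_image
import cv2,numpy as np,pickle
s=get_state();print({k:np.round(v,3) for k,v in s.items()})
d={}
for n in("scene","top","wrist"):
    d[n]=get_image(n);im=d[n];print(n,im['fx'],im['fy'],im['cx'],im['cy'],im['distortion'],np.round(im['R'],3).tolist(),im['t'])
pickle.dump(d,open('d0.pkl','wb'))
for n in ("scene","top"): cv2.imwrite(f'pics/{n}0.png',cv2.resize(d[n]['pixels'],(800,600),interpolation=cv2.INTER_CUBIC))
E
```

```text
pics
{'time': np.float64(0.0), 'joint_positions': array([ 1.243,  0.322, -0.07 ,  1.452,  0.023,  1.371, -0.057]), 'qd': array([ 0.   , -0.   , -0.001,  0.001,  0.002, -0.   , -0.   ]), 'joint_torque': array([-0.0000e+00, -4.9127e+01, -4.0400e-01, -3.1253e+01, -6.4000e-02,
        4.4000e-02,  0.0000e+00]), 'position': array([ 0.218, -0.612,  0.221]), 'tool_rot': array([-3.094e+00, -5.340e-01,  1.000e-03]), 'ft_force': array([0.043, 0.127, 0.153]), 'torque': array([-0.004, -0.028, -0.023]), 'grip_width': np.float64(0.998)}
scene 351.05489370605466 351.05489370605466 252.680796171618 190.77634110074857 [-0.02738493  0.          0.          0.          0.        ] [[0.035, 0.999, -0.006], [0.852, -0.033, -0.522], [-0.522, 0.013, -0.853]] [ 0.02333093 -0.38905727  1.4167644 ]
top 466.99566988137235 466.99566988137235 256.5734502041523 189.21975882955226 [0.04670436 0.         0.         0.         0.        ] [[0.024, -1.0, 0.006], [-0.998, -0.024, -0.053], [0.054, -0.004, -0.999]] [-0.02227686  0.52353372  1.47076449]
wrist 297.8741301166971 297.8741301166971 252.7559279565177 195.91323357936287 [-0.02953065  0.          0.          0.          0.        ] [[0.335, -0.942, -0.002], [-0.902, -0.321, 0.29], [-0.274, -0.095, -0.957]] [-0.64830816 -0.03484387  0.39114787]
```

View pics/scene0.png

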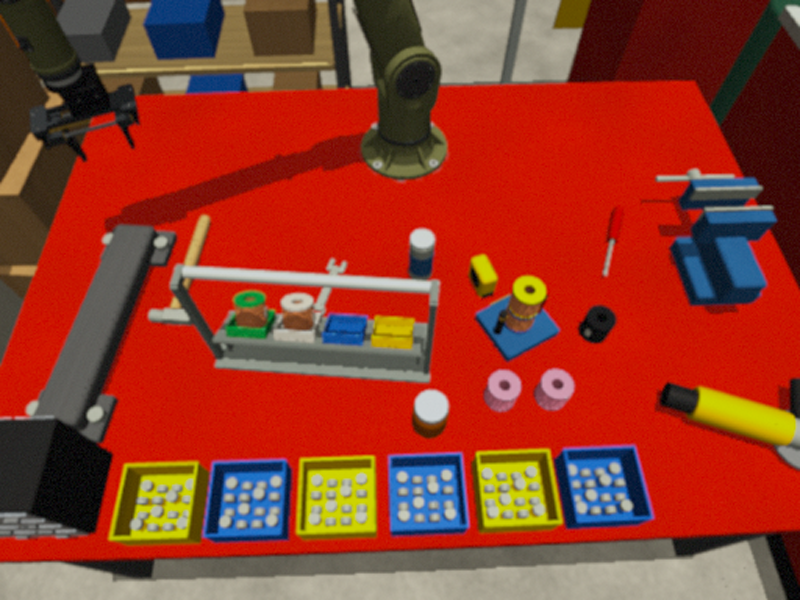

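View pics/top0.png

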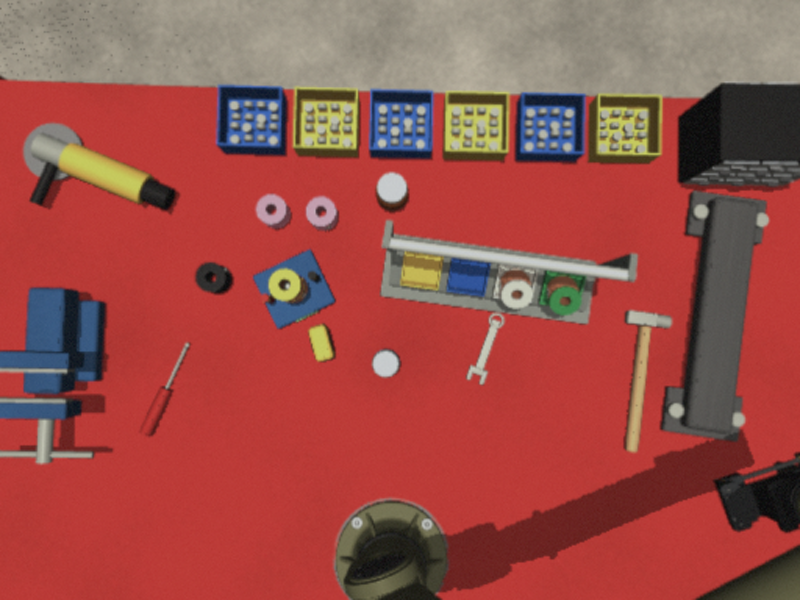

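The scene camera shows the tester at (522,315) with the yellow coil on top. The rack is at (325,330), with pockets from left to right in that view green, white, blue, yellow; green and white are occupied. The pink coils at (503,390) and (555,388) and the black one at (598,323) are look-alikes, and the coloured bins at the back are irrelevant. Next I fit the rack and tester models and check them with an overlay.

```bash
cat > h.py <<'E'
import numpy as np,cv2
from scipy.spatial.transform import Rotation as Ro
S=512/800
def proj(c,X):
    X=np.atleast_2d(np.asarray(X,float))
    p,_=cv2.projectPoints(X,cv2.Rodrigues(np.array(c['R']))[0],np.array(c['t'],float),np.array([[c['fx'],0,c['cx']],[0,c['fy'],c['cy']],[0,0,1]]),np.array(c['distortion']))
    return p[:,0]
def place(p,X):  # p = x,y,yaw
    X=np.atleast_2d(np.asarray(X,float)); c,s=np.cos(p[2]),np.sin(p[2])
    return np.c_[p[0]+c*X[:,0]-s*X[:,1],p[1]+s*X[:,0]+c*X[:,1],X[:,2]]
E
cat > fit.py <<'E'
import pickle; from h import *
from scipy.optimize import least_squares
d=pickle.load(open('d0.pkl','rb'));T,C=d['top'],d['scene']
def rk(x0): return np.array([[x0,.138,.07],[x0,.046,.07],[x0-.03,-.046,.122],[x0-.03,-.138,.122],[.013,.207,.268],[.013,-.207,.268]])
tp=np.array([[421,271],[467,276],[516,294],[564,300],[388,242],[634,274]])*S
sp=np.array([[393,332],[345,329],[298,303],[250,299],[437,286],[180,272]])*S
f=lambda q:np.r_[(proj(T,place(q[:3],rk(q[3])))-tp).ravel(),(proj(C,place(q[:3],rk(q[3])))-sp).ravel()]
r=least_squares(f,[.6,-.1,-.13,0],loss='soft_l1');print('rack',r.x.round(4));print(f(r.x).reshape(-1,2).round(1).tolist())
te=np.array([[0,0,.145],[0,.05,.1],[0,-.05,.1]])
tt=np.array([[285,285],[270,301],[314,277]])*S
g=lambda q:np.r_[(proj(T,place(q,te))-tt).ravel(),(proj(C,place(q,te[:1]))-np.array([[529,290]])*S).ravel()]
r2=least_squares(g,[.6,.2,.5],loss='soft_l1');print('tester',r2.x.round(4),g(r2.x).round(1))
np.save('fit.npy',np.r_[r.x,r2.x])
def draw(c,x0,x1,y0,y1,name):
    k=4; im=cv2.resize(c['pixels'],None,fx=k,fy=k,interpolation=cv2.INTER_CUBIC)
    def poly(X,col):
        cv2.polylines(im,[np.int32(k*proj(c,X)+k/2)],False,col,1)
    q=r.x[:3];xx=r.x[3]
    for i,yc in enumerate((.138,.046,-.046,-.138)):
        h=.034;cz,sz=np.cos(np.pi/6),.5
        loc=lambda u,v,n:[xx+u*cz-n*sz,yc+v,.07+u*sz+n*cz]
        poly(place(q,[loc(u,v,.018) for u,v in((-h,-h),(h,-h),(h,h),(-h,h),(-h,-h))]),(255,255,255))
        a=np.linspace(0,6.3,30)
        if i>1: poly(place(q,[loc(.03*np.cos(t),.03*np.sin(t),.06) for t in a]),(255,255,0))
    poly(place(q,[[.013,-.207,.268],[.013,.207,.268]]),(255,0,255))
    a=np.linspace(0,6.3,30);p=r2.x
    poly(place(p,[[.03*np.cos(t),.03*np.sin(t),.145] for t in a]),(255,255,0))
    for s in(-.05,.05): poly(place(p,[[.008*np.cos(t),s+.008*np.sin(t),.1] for t in a]),(255,255,0))
    poly(place(p,[[.06*i,.065*j,.025] for i,j in((1,1),(1,-1),(-1,-1),(-1,1),(1,1))]),(255,255,255))
    cv2.imwrite(name,im[y0*k:y1*k,x0*k:x1*k])
draw(T,150,345,140,215,'pics/a.png');draw(C,105,360,160,245,'pics/b.png')
a,b=cv2.imread('pics/a.png'),cv2.imread('pics/b.png')
w=800;f2=lambda m:cv2.resize(m,(w,int(m.shape[0]*w/m.shape[1])))
o=np.vstack([f2(a),f2(b)]);print(o.shape);cv2.imwrite('pics/over.png',o)
E
python3 fit.py
```

```text
rack [ 0.5652 -0.1844 -0.1024 -0.0047]
[[-0.3, -1.4], [0.1, -0.8], [0.2, 0.2], [0.5, 0.3], [-1.8, 0.5], [-3.2, -0.3], [-0.0, 0.1], [0.3, 0.3], [-0.9, -2.2], [-0.8, -1.3], [-1.8, 0.1], [0.3, 0.4]]
tester [0.53   0.2037 0.5205] [ 0.8  0.5 -2.1 -0.8 -0.7 -1.3 -1.7 -1.7]
(573, 800, 3)
```

View pics/over.png

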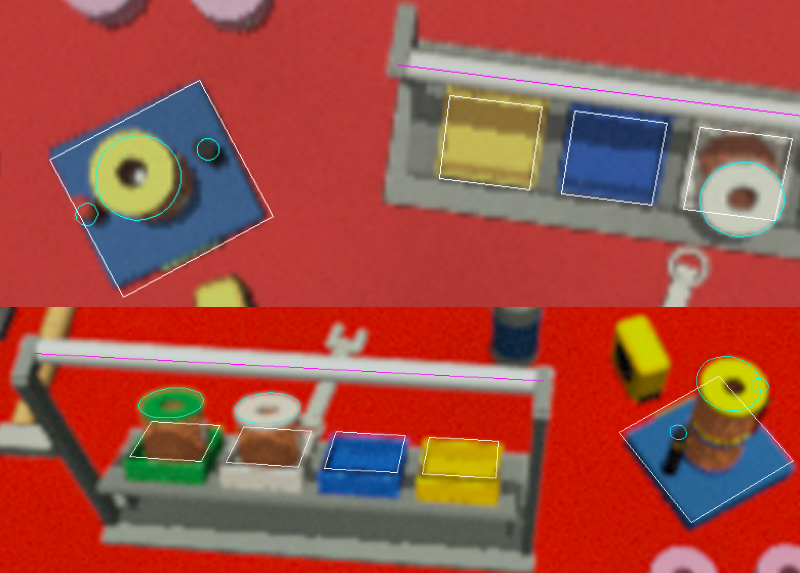

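The overlay matches the pocket rims, white and green coil tops, tester base and spindle to about 1 px (3 mm); the rack is at yaw -0.10 rad. First I move up and in front of the rack with the jaws along the rack's y. Then I'll test whether over-reaching outward tilts the tool.

```bash
cat >> h.py <<'E'
def go(P,yaw=None,s=None):
    """offset/turn for TCP to reach P with tool y along horizontal angle yaw (mod pi)"""
    from bench import get_state
    s=s or get_state(); R=Ro.from_rotvec(s['tool_rot']).as_matrix(); o=R.T@(np.array(P)-s['position'])
    t=0
    if yaw is not None:
        v=R.T@np.array([np.cos(yaw),np.sin(yaw),0]); t=np.arctan2(-v[0],v[1]); t=(t+np.pi/2)%np.pi-np.pi/2
    print('offset',o.round(4).tolist(),'turn',round(float(t),3),'rows',round(np.linalg.norm(o)/.0625,1)); return o,t
def show(s=None):
    from bench import get_state
    s=s or get_state(); R=Ro.from_rotvec(s['tool_rot']).as_matrix()
    tilt=np.arccos(-R[2,2]); 
    print('t',round(float(s['time']),2),'p',np.round(s['position'],4),'q',np.round(s['joint_positions'],2),'tilt',round(np.degrees(tilt),1),'az',round(np.degrees(np.arctan2(R[1,2],R[0,2])),1),'jaw',R[:,1].round(3),'F',np.round(s['ft_force'],1),'w',round(float(s['grip_width']),3))
E
python3 -c "
from h import *
show();go([.218,-.612,.45]);go([.7,-.07,.45],np.pi/2-.102)"
```

```text
t 0.15 p [ 0.2177 -0.612   0.2217] q [ 1.24  0.32 -0.07  1.45  0.02  1.37 -0.06] tilt 0.1 az 113.6 jaw [ 0.335 -0.942 -0.002] F [0.4 0.2 0.1] w 1.004
offset [0.0003, -0.0002, -0.2283] turn 0.0 rows 3.7
offset [0.6361, -0.3493, -0.2278] turn 0.444 rows 12.2
```

Call:
{"op": "send_rows", "data": {"steps": [{"claw": 0.085,"offset": [0,0,-0.06],"turn": 0},{"claw": 0.085,"offset": [0.03,-0.015,-0.11],"turn": 0.1},{"claw": 0.085,"offset": [0.08,-0.04,-0.15],"turn": 0.2},{"claw": 0.085,"offset": [0.13,-0.07,-0.18],"turn": 0.3},{"claw": 0.085,"offset": [0.18,-0.1,-0.2],"turn": 0.44},{"claw": 0.085,"offset": [0.23,-0.13,-0.22],"turn": 0.44},{"claw": 0.085,"offset": [0.28,-0.16,-0.23],"turn": 0.44},{"claw": 0.085,"offset": [0.33,-0.19,-0.23],"turn": 0.44},{"claw": 0.085,"offset": [0.38,-0.22,-0.23],"turn": 0.44},{"claw": 0.085,"offset": [0.44,-0.25,-0.23],"turn": 0.44},{"claw": 0.085,"offset": [0.5,-0.28,-0.23],"turn": 0.44},{"claw": 0.085,"offset": [0.56,-0.31,-0.23],"turn": 0.44}]}}

```text
time: 1.65
position: [0.633, -0.1413, 0.452]
tool_rot: [-3.137, 0.155, 0.001]
ft_force: [0.4, -0.5, 0.7]
grip_width: 0.978
```

```bash
python3 -c "
from h import *
show();go([.85,-.087,.45],np.pi/2-.102)"
```

```text
t 1.65 p [ 0.633  -0.1413  0.452 ] q [ 0.44  0.36 -0.41  0.97  0.14  1.84 -1.58] tilt 0.1 az 123.1 jaw [-0.099 -0.995 -0.001] F [ 0.4 -0.5  0.7] w 0.978
offset [0.2106, -0.0754, 0.0019] turn 0.003 rows 3.6
```

Call:
{"op": "send_rows", "data": {"steps": [{"claw": 0.085,"offset": [0.06,-0.02,0],"turn": 0},{"claw": 0.085,"offset": [0.12,-0.04,0],"turn": 0},{"claw": 0.085,"offset": [0.17,-0.06,0],"turn": 0},{"claw": 0.085,"offset": [0.21,-0.075,0],"turn": 0},{"claw": 0.085,"offset": [0.27,-0.075,0],"turn": 0},{"claw": 0.085,"offset": [0.33,-0.075,0],"turn": 0}]}}

```text
time: 2.4
position: [0.8452, -0.0955, 0.3947]
tool_rot: [-3.136, 0.155, -0.063]
ft_force: [0.5, -0.5, -0.1]
grip_width: 0.975
```

```bash
python3 -c "
from h import *
show()"
```

```text
t 2.4 p [ 0.8452 -0.0955  0.3947] q [ 0.06  1.    0.71  0.06 -0.68  2.05 -1.56] tilt 2.3 az -1.2 jaw [-0.099 -0.995 -0.003] F [ 0.5 -0.5 -0.1] w 0.975
```

Call:
{"op": "send_rows", "data": {"steps": [{"claw": 0.085,"offset": [0.8,0,0],"turn": 0},{"claw": 0.085,"offset": [0.8,0,0],"turn": 0},{"claw": 0.085,"offset": [0.8,0,0],"turn": 0},{"claw": 0.085,"offset": [0.8,0,0],"turn": 0},{"claw": 0.085,"offset": [0.8,0,0],"turn": 0},{"claw": 0.085,"offset": [0.8,0,0],"turn": 0}]}}

```text
time: 3.15
position: [0.9176, -0.1017, 0.2988]
tool_rot: [3.131, -0.156, 0.148]
ft_force: [-0.8, -0.6, 0.3]
grip_width: 0.978
```

```bash
python3 -c "
from h import *
show()"
```

```text
t 3.15 p [ 0.9176 -0.1017  0.2988] q [ 0.06  1.13  1.22  0.06 -1.2   1.89 -1.55] tilt 5.4 az -4.7 jaw [-0.099 -0.995 -0.002] F [-0.8 -0.6  0.3] w 0.978
```

Call:
{"op": "send_rows", "data": {"steps": [{"claw": 0.085,"offset": [0.8,0,-0.3],"turn": 0},{"claw": 0.085,"offset": [0.8,0,-0.3],"turn": 0},{"claw": 0.085,"offset": [0.8,0,-0.3],"turn": 0},{"claw": 0.085,"offset": [0.8,0,-0.3],"turn": 0},{"claw": 0.085,"offset": [0.8,0,-0.3],"turn": 0},{"claw": 0.085,"offset": [0.8,0,-0.3],"turn": 0},{"claw": 0.085,"offset": [0.8,0,-0.3],"turn": 0},{"claw": 0.085,"offset": [0.8,0,-0.3],"turn": 0}]}}

```text
time: 4.15
position: [0.936, -0.1004, 0.3089]
tool_rot: [3.122, -0.155, 0.24]
ft_force: [-0.1, -0.1, 0.7]
grip_width: 0.976
```

```bash
python3 -c "
from h import *
show()"
```

```text
t 4.15 p [ 0.936  -0.1004  0.3089] q [ 0.05  1.12  1.22  0.06 -1.19  1.84 -1.56] tilt 8.8 az -5.2 jaw [-0.099 -0.995 -0.001] F [-0.1 -0.1  0.7] w 0.976
```

Over-reaching does tilt the tool (about 3° per call), which solves the 30° placing. Tilt is now 8.8° towards the rack's x, which suits picking, since the pads only tilt about the jaw axis. I go over the yellow coil and look with the wrist camera.

```bash
python3 -c "
from h import *
go([.80,0,.4]);go([.52,.205,.38]);go([.515,.205,.26])"
```

```text
offset [-0.1296, -0.0865, -0.1121] turn 0.0 rows 3.1
offset [-0.4282, -0.2627, -0.1379] turn 0.0 rows 8.3
offset [-0.4514, -0.262, -0.0201] turn 0.0 rows 8.4
```

Call:
{"op": "send_rows", "data": {"steps": [{"claw": 0.085,"offset": [-0.03,-0.02,-0.04],"turn": 0},{"claw": 0.085,"offset": [-0.06,-0.04,-0.08],"turn": 0},{"claw": 0.085,"offset": [-0.1,-0.07,-0.11],"turn": 0},{"claw": 0.085,"offset": [-0.14,-0.1,-0.115],"turn": 0},{"claw": 0.085,"offset": [-0.19,-0.13,-0.12],"turn": 0},{"claw": 0.085,"offset": [-0.24,-0.16,-0.125],"turn": 0},{"claw": 0.085,"offset": [-0.29,-0.19,-0.13],"turn": 0},{"claw": 0.085,"offset": [-0.34,-0.22,-0.13],"turn": 0},{"claw": 0.085,"offset": [-0.39,-0.25,-0.12],"turn": 0},{"claw": 0.085,"offset": [-0.43,-0.262,-0.08],"turn": 0},{"claw": 0.085,"offset": [-0.4514,-0.262,-0.02],"turn": 0},{"claw": 0.085,"offset": [-0.4514,-0.262,-0.02],"turn": 0}]}}

```text
time: 5.65
position: [0.5096, 0.204, 0.2545]
tool_rot: [3.12, -0.15, 0.223]
ft_force: [-0.2, -0.1, 0.4]
grip_width: 0.976
```

Run:
```python
from h import *
from bench import get_image
import pickle
show();c=get_image('wrist');pickle.dump(c,open('w1.pkl','wb'))
im=c['pixels'].copy();fit=np.load('fit.npy');p=fit[4:]
a=np.linspace(0,6.3,40)
for s,r,z in((0,.03,.145),(0,.011,.145),(.05,.008,.1),(-.05,.008,.1)):
    cv2.polylines(im,[np.int32(8*proj(c,place(p,[[r*np.cos(t),s+r*np.sin(t),z] for t in a])))],False,(255,255,0),1,cv2.LINE_AA,3)
cv2.imwrite('pics/w1.png',cv2.resize(im,(800,600)))
```

```text
t 5.65 p [0.5096 0.204  0.2545] q [-1.7  -0.1   1.17  1.8   0.18  1.27 -2.24] tilt 8.2 az -6.8 jaw [-0.096 -0.995  0.003] F [-0.2 -0.1  0.4] w 0.976
```

View pics/w1.png

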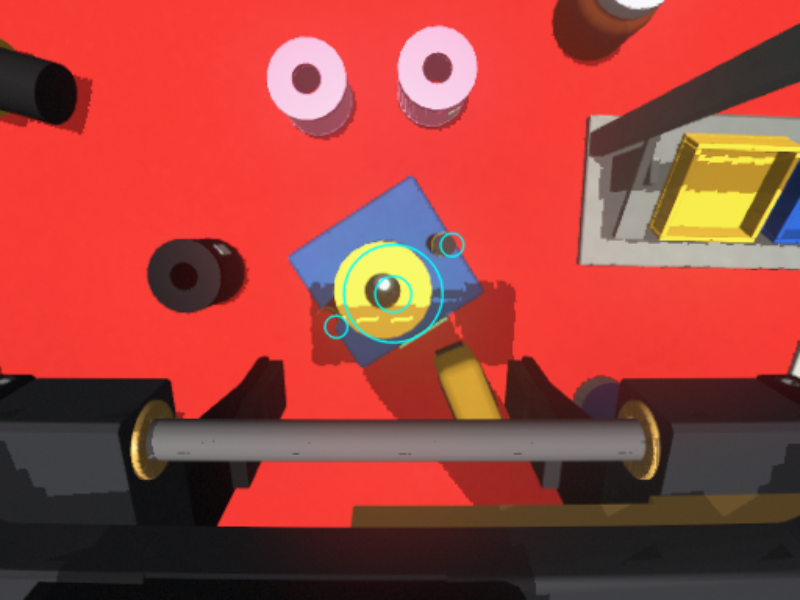

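The wrist view shows the yellow coil's top at about (382,289), against a predicted (393,293). So the coil sits a few mm further to +y; I correct for that and compute the grasp.

Run:
```python
from h import *
import pickle
from scipy.optimize import least_squares
c=pickle.load(open('w1.pkl','rb'));im=c['pixels']
h=cv2.cvtColor(im,cv2.COLOR_BGR2HSV);m=cv2.inRange(h,(24,90,60),(36,255,255));
# yellow pixels near coil
m2=np.zeros_like(m);cv2.circle(m2,(245,186),45,255,-1);m&=m2
cn=max(cv2.findContours(m,cv2.RETR_EXTERNAL,cv2.CHAIN_APPROX_NONE)[0],key=cv2.contourArea)
(ctr,rad)=cv2.minEnclosingCircle(cn);print('circle',ctr,rad)
f=lambda q:(proj(c,[[q[0],q[1],.145]])[0]-ctr)
q=least_squares(f,[.53,.2]).x;print('coil',q.round(4), 'expect r px',np.linalg.norm(proj(c,[[q[0],q[1]+.03,.145]])[0]-ctr))
from bench import get_state
s=get_state();R=Ro.from_rotvec(s['tool_rot']).as_matrix();z=R[:,2]
for gz in(.127,):
    P=np.r_[q,gz]+.019*z;print(P);go(P-0.05*z);go(P,np.pi/2-.102)
```

```text
circle (244.705078125, 185.1121826171875) 31.3076114654541
coil [0.5333 0.2097] expect r px 31.567286266530875
[0.5361849  0.20937898 0.10821606]
offset [-0.0013, -0.007, 0.1024] turn 0.0 rows 1.6
offset [-0.0013, -0.007, 0.1524] turn 0.003 rows 2.4
```

Call:
{"op": "send_rows", "data": {"squeeze": 25, "steps": [{"claw": 0.085,"offset": [-0.0013,-0.007,0.05],"turn": 0},{"claw": 0.085,"offset": [-0.0013,-0.007,0.09],"turn": 0},{"claw": 0.085,"offset": [-0.0013,-0.007,0.125],"turn": 0},{"claw": 0.085,"offset": [-0.0013,-0.007,0.152],"turn": 0},{"claw": 0.085,"offset": [-0.0013,-0.007,0.152],"turn": 0},{"claw": 0.05,"offset": [-0.0013,-0.007,0.152],"turn": 0},{"claw": 0.05,"offset": [-0.0013,-0.007,0.152],"turn": 0},{"claw": 0.05,"offset": [-0.0013,-0.007,0.152],"turn": 0},{"claw": 0.05,"offset": [-0.0013,-0.007,0.152],"turn": 0},{"claw": 0.05,"offset": [-0.0013,-0.007,0.152],"turn": 0}]}}

```text
time: 6.95
position: [0.5366, 0.2093, 0.1095]
tool_rot: [3.123, -0.155, 0.237]
ft_force: [-1.6, -1.5, 6.9]
grip_width: 0.673
```

```bash
python3 -c "
from h import *
from bench import get_state
show();p=get_state()['position'];go(p+[0,0,.03]);go(p+[0,0,.08]);go([.6,.2,.32]);go([.75,.1,.42]);go([.85,-.05,.45])"
```

```text
t 6.95 p [0.5366 0.2093 0.1095] q [-1.47  0.28  1.14  1.93 -0.22  0.97 -1.92] tilt 8.7 az -5.2 jaw [-0.099 -0.995 -0.001] F [-1.6 -1.5  6.9] w 0.673
offset [0.0045, -0.0, -0.0297] turn 0.0 rows 0.5
offset [0.0121, -0.0001, -0.0791] turn 0.0 rows 1.3
offset [0.095, 0.0027, -0.1984] turn 0.0 rows 3.5
offset [0.2675, 0.0873, -0.2733] turn 0.0 rows 6.3
offset [0.3851, 0.2266, -0.2859] turn 0.0 rows 8.5
```

Call:
{"op": "send_rows", "data": {"steps": [{"claw": 0.05,"offset": [0.003,0,-0.02],"turn": 0},{"claw": 0.05,"offset": [0.006,0,-0.04],"turn": 0},{"claw": 0.05,"offset": [0.012,0,-0.08],"turn": 0},{"claw": 0.05,"offset": [0.04,0,-0.13],"turn": 0},{"claw": 0.05,"offset": [0.08,0.003,-0.18],"turn": 0},{"claw": 0.05,"offset": [0.13,0.02,-0.22],"turn": 0},{"claw": 0.05,"offset": [0.17,0.04,-0.25],"turn": 0},{"claw": 0.05,"offset": [0.22,0.07,-0.27],"turn": 0},{"claw": 0.05,"offset": [0.26,0.1,-0.28],"turn": 0},{"claw": 0.05,"offset": [0.3,0.13,-0.28],"turn": 0},{"claw": 0.05,"offset": [0.33,0.17,-0.28],"turn": 0},{"claw": 0.05,"offset": [0.36,0.21,-0.28],"turn": 0}]}}

```text
time: 8.45
position: [0.8288, -0.031, 0.4383]
tool_rot: [3.124, -0.152, 0.233]
ft_force: [1.6, 1.4, -3.4]
grip_width: 0.682
```

```bash
python3 -c "
from h import *
show();go([.85,-.09,.45])"
```

```text
t 8.45 p [ 0.8288 -0.031   0.4383] q [-0.26  0.78  0.95  0.52 -0.7   1.85 -1.48] tilt 8.5 az -4.6 jaw [-0.097 -0.995 -0.002] F [ 1.6  1.4 -3.4] w 0.682
offset [0.0283, 0.0566, -0.0078] turn 0.0 rows 1.0
```

Call:
{"op": "send_rows", "data": {"steps": [{"claw": 0.05,"offset": [0.04,0.056,-0.01],"turn": 0},{"claw": 0.05,"offset": [0.1,0.056,-0.03],"turn": 0},{"claw": 0.05,"offset": [0.16,0.056,-0.06],"turn": 0},{"claw": 0.05,"offset": [0.22,0.056,-0.08],"turn": 0}]}}

```text
time: 8.95
position: [0.874, -0.0916, 0.4484]
tool_rot: [3.112, -0.16, 0.312]
ft_force: [0.0, 0.4, -4.1]
grip_width: 0.675
```

Call:
{"op": "send_rows", "data": {"steps": [{"claw": 0.05,"offset": [0.8,0,-0.3],"turn": 0},{"claw": 0.05,"offset": [0.8,0,-0.3],"turn": 0},{"claw": 0.05,"offset": [0.8,0,-0.3],"turn": 0}]}}

```text
time: 9.32
position: [0.8946, -0.0892, 0.4534]
tool_rot: [3.1, -0.156, 0.401]
ft_force: [-0.6, 0.3, -3.1]
grip_width: 0.681
```

Call:
{"op": "send_rows", "data": {"steps": [{"claw": 0.05,"offset": [0.8,0,-0.3],"turn": 0},{"claw": 0.05,"offset": [0.8,0,-0.3],"turn": 0},{"claw": 0.05,"offset": [0.8,0,-0.3],"turn": 0}]}}

```text
time: 9.7
position: [0.9111, -0.0918, 0.4645]
tool_rot: [3.084, -0.155, 0.489]
ft_force: [-0.0, -0.4, -3.5]
grip_width: 0.677
```

```bash
python3 -c "
from h import *
show()"
```

```text
t 9.7 p [ 0.9111 -0.0918  0.4645] q [ 0.04  0.96  1.22  0.06 -1.18  1.85 -1.57] tilt 18.0 az -5.6 jaw [-0.1   -0.995 -0.001] F [-0.  -0.4 -3.5] w 0.677
```

Call:
{"op": "send_rows", "data": {"steps": [{"claw": 0.05,"offset": [0.8,0,-0.3],"turn": 0},{"claw": 0.05,"offset": [0.8,0,-0.3],"turn": 0}]}}

```text
time: 9.95
position: [0.9241, -0.0933, 0.4813]
tool_rot: [3.066, -0.154, 0.577]
ft_force: [-0.1, -0.2, -4.4]
grip_width: 0.678
```

Call:
{"op": "send_rows", "data": {"steps": [{"claw": 0.05,"offset": [0.8,0,-0.3],"turn": 0},{"claw": 0.05,"offset": [0.8,0,-0.3],"turn": 0}]}}

```text
time: 10.2
position: [0.9342, -0.0943, 0.5029]
tool_rot: [3.045, -0.152, 0.666]
ft_force: [-0.2, 0.4, -3.7]
grip_width: 0.677
```

Call:
{"op": "send_rows", "data": {"steps": [{"claw": 0.05,"offset": [0.8,0,-0.3],"turn": 0},{"claw": 0.05,"offset": [0.8,0,-0.3],"turn": 0}]}}

```text
time: 10.45
position: [0.9413, -0.0949, 0.5282]
tool_rot: [3.021, -0.151, 0.753]
ft_force: [-0.7, 0.2, -4.1]
grip_width: 0.676
```

Call:
{"op": "send_rows", "data": {"steps": [{"claw": 0.05,"offset": [0.8,0,-0.3],"turn": 0},{"claw": 0.05,"offset": [0.8,0,-0.3],"turn": 0}]}}

```text
time: 10.7
position: [0.9452, -0.0953, 0.5572]
tool_rot: [2.995, -0.149, 0.84]
ft_force: [0.3, 0.7, -3.1]
grip_width: 0.679
```

Call:
{"op": "send_rows", "data": {"steps": [{"claw": 0.05,"offset": [0.8,0,-0.3],"turn": 0},{"claw": 0.05,"offset": [0.8,0,-0.3],"turn": 0}]}}

```text
time: 10.95
position: [0.946, -0.0952, 0.5894]
tool_rot: [2.967, -0.148, 0.926]
ft_force: [-0.1, -0.0, -4.0]
grip_width: 0.675
```

```bash
python3 -c "
from h import *
show()"
```

```text
t 10.95 p [ 0.946  -0.0952  0.5894] q [ 0.04  0.85  1.22  0.06 -1.18  1.66 -1.56] tilt 34.7 az -5.7 jaw [-0.099 -0.995  0.   ] F [-0.1 -0.  -4. ] w 0.675
```

Call:
{"op": "send_rows", "data": {"steps": [{"claw": 0.05,"offset": [0.8,0,-0.3],"turn": 0},{"claw": 0.05,"offset": [0.8,0,-0.3],"turn": 0}]}}

```text
time: 11.2
position: [0.9434, -0.0948, 0.6241]
tool_rot: [2.937, -0.146, 1.011]
ft_force: [0.3, -0.5, -4.1]
grip_width: 0.677
```

```bash
cat >> h.py <<'E'
YP=dict(p=[.5366,.2093,.1095],r=[3.123,-.155,.237],c=[.5333,.2097,.115])
fit=np.load('fit.npy')
def seat(yc,n=.03,u=0,v=0,x0=None):
    x0=fit[3] if x0 is None else x0
    return place(fit[:3],[[x0+u*np.cos(np.pi/6)-n*.5,yc+v,.07+u*.5+n*np.cos(np.pi/6)]])[0]
def coil(G,s=None):
    """coil centre & axis now, offset coil-TCP in world, given the pick record"""
    from bench import get_state
    s=s or get_state(); Rp=Ro.from_rotvec(G['r']).as_matrix();R=Ro.from_rotvec(s['tool_rot']).as_matrix()
    o=R@Rp.T@(np.array(G['c'])-G['p']);a=R@Rp.T@[0,0,1]
    return s['position']+o,a,o
E
python3 -c "
from h import *
show();c,a,o=coil(YP);print(c,a,np.degrees(np.arccos(a[2])))
n=place([0,0,fit[2]],[[-.5,0,.866]])[0];print(n,np.degrees(np.arccos(a@n)))
for k in (.30,.15):
  go(seat(.138,k)-o,np.pi/2-.102)
"
```

```text
t 11.2 p [ 0.9434 -0.0948  0.6241] q [ 0.03  0.82  1.22  0.06 -1.17  1.63 -1.56] tilt 38.0 az -5.7 jaw [-0.099 -0.995  0.   ] F [ 0.3 -0.5 -4.1] w 0.677
[ 0.93786107 -0.09421149  0.62723641] [-0.48696795  0.05049403  0.87195904] 29.312903135966213
[-0.49737959  0.05112285  0.866     ] 0.7862490892882428
offset [-0.5899, -0.0118, -0.0833] turn 0.002 rows 9.5
offset [-0.6107, -0.0116, 0.0653] turn 0.002 rows 9.8
```

Call:
{"op": "send_rows", "data": {"steps": [{"claw": 0.05,"offset": [-0.05,0,-0.03],"turn": 0},{"claw": 0.05,"offset": [-0.1,0,-0.05],"turn": 0},{"claw": 0.05,"offset": [-0.16,0,-0.07],"turn": 0},{"claw": 0.05,"offset": [-0.22,-0.002,-0.083],"turn": 0},{"claw": 0.05,"offset": [-0.28,-0.004,-0.083],"turn": 0},{"claw": 0.05,"offset": [-0.34,-0.006,-0.083],"turn": 0},{"claw": 0.05,"offset": [-0.4,-0.008,-0.083],"turn": 0},{"claw": 0.05,"offset": [-0.46,-0.01,-0.083],"turn": 0},{"claw": 0.05,"offset": [-0.51,-0.012,-0.083],"turn": 0},{"claw": 0.05,"offset": [-0.56,-0.012,-0.083],"turn": 0},{"claw": 0.05,"offset": [-0.59,-0.012,-0.083],"turn": 0},{"claw": 0.05,"offset": [-0.59,-0.012,-0.083],"turn": 0}]}}

```text
time: 12.7
position: [0.5955, -0.0532, 0.4701]
tool_rot: [2.942, -0.128, 1.016]
ft_force: [-0.2, 0.4, -3.2]
grip_width: 0.674
```

```bash
cat > look.py <<'E'
from h import *
from bench import get_image
import pickle,sys
show();name=sys.argv[1]
c=get_image('wrist');pickle.dump(c,open(name+'.pkl','wb'))
im=c['pixels'].copy();h=.034
for yc in (.138,.046):
  for n in(.018,):
    cv2.polylines(im,[np.int32(8*proj(c,[seat(yc,n,u,v) for u,v in((-h,-h),(h,-h),(h,h),(-h,h),(-h,-h))]))],False,(0,255,0),1,cv2.LINE_AA,3)
cv2.imwrite('pics/%s.png'%name,cv2.resize(im,(800,600),interpolation=cv2.INTER_CUBIC))
E
python3 look.py w2
```

```text
t 12.7 p [ 0.5955 -0.0532  0.4701] q [ 0.07 -0.3  -0.04  1.75  0.02  1.03 -1.63] tilt 38.1 az -4.8 jaw [-0.086 -0.996 -0.002] F [-0.2  0.4 -3.2] w 0.674
```

View pics/w2.png

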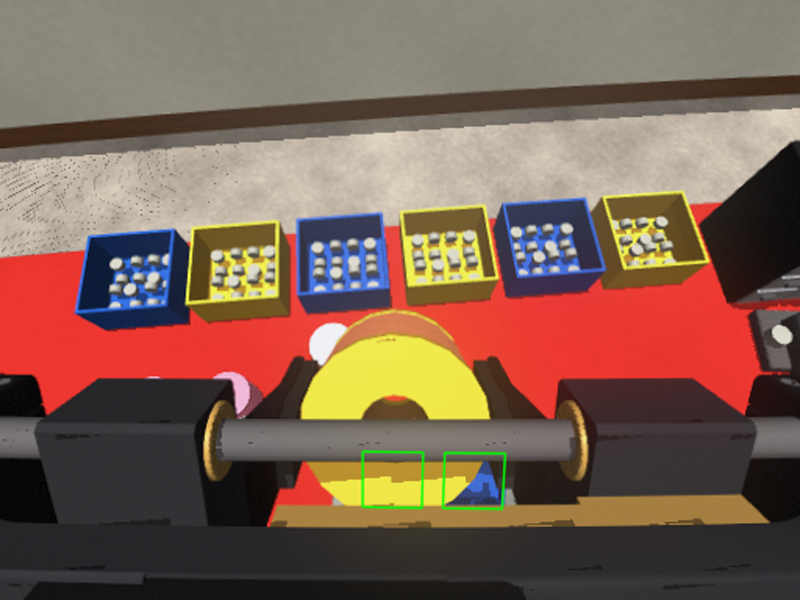

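Run:
```python
from h import *
import pickle
c=pickle.load(open('w1.pkl','rb'));h=.034
im=cv2.resize(c['pixels'][60:175,360:512],None,fx=5,fy=5,interpolation=cv2.INTER_CUBIC)
for n,w,col in((.018,h,(0,255,0)),(.0,h,(255,0,255))):
    P=(proj(c,[seat(.138,n,u,v) for u,v in((-w,-w),(w,-w),(w,w),(-w,w),(-w,-w))])-[360,60])*5+2.5
    cv2.polylines(im,[np.int32(P)],False,col,1);print(P[:4].round().tolist())
cv2.imwrite('pics/w1b.png',im)
show();c_,a,o=coil(YP)
for P in ([.48,-.045,.40],):go(P)
for n in (.12,.05): T=seat(.138,n)-o;print(T);go(T)
```

```text
[[608.0, 481.0], [754.0, 209.0], [450.0, 202.0], [335.0, 478.0]]
[[565.0, 444.0], [701.0, 179.0], [408.0, 172.0], [302.0, 441.0]]
t 12.75 p [ 0.5939 -0.0548  0.4661] q [ 0.09 -0.3  -0.05  1.75  0.02  1.03 -1.63] tilt 37.7 az -5.1 jaw [-0.09  -0.996 -0.001] F [-1.4 -0.4 -7.2] w 0.669
offset [-0.1308, 0.0006, -0.0177] turn 0.0 rows 2.1
[ 0.52049546 -0.04112636  0.17072782]
offset [-0.2395, -0.0068, 0.1881] turn 0.0 rows 4.9
[ 0.55531203 -0.04470495  0.11010605]
offset [-0.2489, -0.0063, 0.2575] turn 0.0 rows 5.7
```

View pics/w1b.png

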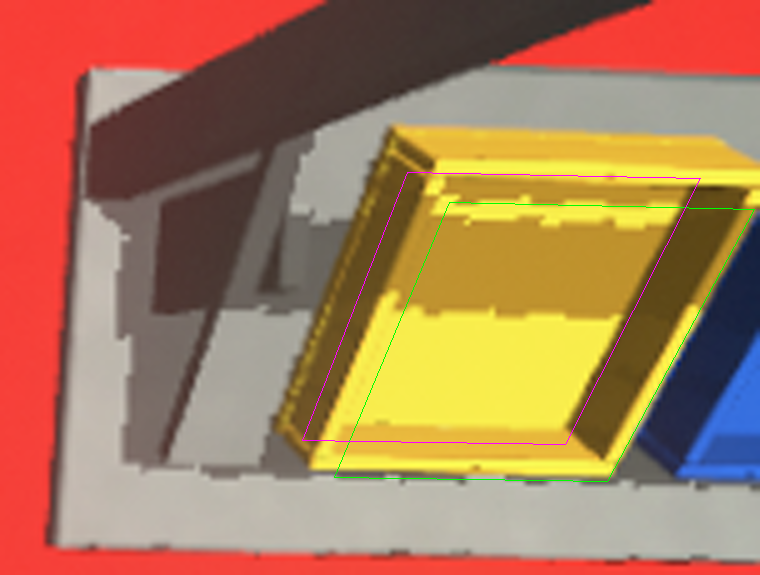

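The crop shows the yellow pocket's inner rim corners at about (440,178), (330,458), (605,462) and (750,187), up-slope and left of the green prediction by some 20 px. That fits the bias from the parked coils resting on their lower walls, so I correct it by fitting a shift.

Run:
```python
from h import *
import h as H,pickle
from scipy.optimize import least_squares
c=pickle.load(open('w1.pkl','rb'));w=.034
px=(np.array([[605,462],[750,187],[440,178],[330,458]])-2.5)/5+[360,60]
f0=H.fit.copy()
def f(q):
    H.fit=f0.copy();H.fit[:3]+=[q[0],q[1],0]
    return (proj(c,[seat(.138,.018,u,v) for u,v in((-w,-w),(w,-w),(w,w),(-w,w))])-px).ravel()
r=least_squares(f,[0,0]);print(r.x.round(4),r.fun.round(1))
f(r.x);np.save('fit.npy',H.fit);print(H.fit.round(4))
c_,a,o=coil(YP);print(seat(.138),o)
for n in (.12,.05): T=seat(.138,n)-o;print(T);go(T)
```

```text
[0.0049 0.0013] [-0.5 -0.1 -0.2 -0.1  0.7  0.2 -0.1  0. ]
[ 0.5701 -0.1831 -0.1024 -0.0047  0.53    0.2037  0.5205]
[ 0.56460867 -0.0438446   0.09598076] [-0.00554537  0.00058261  0.00319522]
[ 0.52538987 -0.03982615  0.17072782]
offset [-0.2357, -0.0085, 0.1911] turn 0.0 rows 4.9
[ 0.56020644 -0.04340475  0.11010605]
offset [-0.2451, -0.0081, 0.2604] turn 0.0 rows 5.7
```

Call:
{"op": "send_rows", "data": {"steps": [{"claw": 0.05,"offset": [-0.05,0,-0.01],"turn": 0},{"claw": 0.05,"offset": [-0.09,0,-0.018],"turn": 0},{"claw": 0.05,"offset": [-0.131,0,-0.018],"turn": 0},{"claw": 0.05,"offset": [-0.131,0,-0.018],"turn": 0}]}}

```text
time: 13.25
position: [0.5182, -0.0625, 0.2664]
tool_rot: [-2.78, 0.256, -0.708]
ft_force: [0.3, -0.1, -2.9]
grip_width: 0.668
```

```bash
python3 -c "
from h import *
show();c_,a,o=coil(YP)
for n in (.12,.06):
  T=seat(.138,n)-o;print(T);go(T,np.pi/2-.102)"
```

```text
t 13.25 p [ 0.5182 -0.0625  0.2664] q [ 0.21 -0.3   0.08  2.1  -0.41  0.94 -1.28] tilt 32.1 az 22.9 jaw [-0.105 -0.951 -0.292] F [ 0.3 -0.1 -2.9] w 0.668
[ 0.52486858 -0.03866461  0.16995776]
offset [-0.0425, 0.0048, 0.09] turn -0.148 rows 1.6
[ 0.55471135 -0.04173198  0.11799623]
offset [-0.039, 0.0198, 0.148] turn -0.148 rows 2.5
```

Joint 2 hit its -0.3 limit there, so the tool rolled sideways: the jaw is 17° off horizontal. Before going on I identify the arm's kinematics from the logged poses, so I can plan within the joint ranges.

```bash
cat > kin.py <<'E'
from h import *
from scipy.optimize import least_squares
import itertools
D=[([1.243,.322,-.07,1.452,.023,1.371,-.057],[.2177,-.612,.2217],[-3.094,-.534,.001]),
([.44,.36,-.41,.97,.14,1.84,-1.58],[.633,-.1413,.452],[-3.137,.155,.001]),
([.06,1.,.71,.06,-.68,2.05,-1.56],[.8452,-.0955,.3947],[-3.136,.155,-.063]),
([-1.7,-.1,1.17,1.8,.18,1.27,-2.24],[.5096,.204,.2545],[3.12,-.15,.223]),
([-1.47,.28,1.14,1.93,-.22,.97,-1.92],[.5366,.2093,.1095],[3.123,-.155,.237]),
([-.26,.78,.95,.52,-.7,1.85,-1.48],[.8288,-.031,.4383],[3.124,-.152,.233]),
([.03,.82,1.22,.06,-1.17,1.63,-1.56],[.9434,-.0948,.6241],[2.937,-.146,1.011]),
([.09,-.3,-.05,1.75,.02,1.03,-1.63],[.5939,-.0548,.4661],[2.942,-.128,1.016]),
([.21,-.3,.08,2.1,-.41,.94,-1.28],[.5182,-.0625,.2664],[-2.78,.256,-.708])]
def fk(q,k,s=(-1,-1,-1,-1)):
    E=lambda a,t:Ro.from_euler(a,t)
    R=E('z',s[0]*q[0])*E('y',q[1]);p=np.array([0,0,k[0]])+R.apply([0,0,k[1]])
    R=R*E('z',s[1]*q[2])*E('y',q[3]);p=p+R.apply([0,0,k[2]])
    R=R*E('z',s[2]*q[4])*E('y',q[5]);p=p+R.apply([0,0,k[3]])
    R=R*E('z',s[3]*q[6]+k[4]);return p,R
def res(k,s):
    o=[]
    for q,p,r in D:
        P,R=fk(q,k,s);o+=list(P-p)+list(.2*(R.inv()*Ro.from_rotvec(r)).as_rotvec())
    return o
LO=np.array([-2.86,-.3,-1.38,.06,-1.56,.09,-2.69]);HI=np.array([2.86,2.09,1.24,2.45,4.7,2.05,2.69])
def load():
    z=np.load('kin.npz');return z['k'],z['s']
def ik(P,R,k,s,seeds):
    best=None
    for q0 in seeds:
        f=lambda q:(lambda a:np.r_[a[0]-P,.2*(a[1].inv()*R).as_rotvec()])(fk(q,k,s))
        r=least_squares(f,np.clip(q0,LO+.001,HI-.001),bounds=(LO,HI))
        if best is None or r.cost<best.cost:best=r
    return best
if __name__=='__main__':
    b=None
    for s in itertools.product((-1,1),repeat=4):
      for off in (0,1.57,3.14,-1.57):
        r=least_squares(res,[.3,.4,.4,.25,off],args=(s,))
        if b is None or r.cost<b[0]: b=(r.cost,r.x,s)
    print(b);print(np.abs(np.array(res(b[1],b[2])).reshape(-1,6)).max(1).round(4))
    np.savez('kin.npz',k=b[1],s=b[2])
E
python3 kin.py
```

```text
(np.float64(0.0026749131731885227), array([0.24217663, 0.45887281, 0.5212098 , 0.35144573, 1.57051236]), (-1, -1, -1, -1))
[0.0268 0.0283 0.0213 0.0185 0.0164 0.0163 0.0211 0.0268 0.0251]
```

```bash
python3 - <<'E'
s=open('kin.py').read()
s=s.replace("R.apply([0,0,k[1]])","R.apply([k[5],k[6],k[1]])").replace("R.apply([0,0,k[2]])","R.apply([k[7],k[8],k[2]])").replace("R.apply([0,0,k[3]])","R.apply([k[9],k[10],k[3]])").replace(".25,off]",".25,off]+[0]*6")
open('kin.py','w').write(s)
E
python3 kin.py
```

```text
(np.float64(4.305090171224453e-05), array([ 2.43838724e-01,  4.68571665e-01,  5.13434363e-01,  3.66714606e-01,
        1.57051236e+00,  5.51212041e-04, -1.61793305e-02, -4.15346121e-03,
       -9.77954366e-03,  4.07988668e-04, -2.07693579e-03]), (-1, -1, -1, -1))
[0.0017 0.001  0.0018 0.001  0.0018 0.0036 0.0031 0.0021 0.0039]
```

```bash
cat > chk.py <<'E'
from kin import *
k,s=load();rng=np.random.default_rng(0)
seeds=[rng.uniform(LO,HI) for _ in range(25)]
def toolR(tilt,az):
    t=np.radians(tilt);z=np.array([np.sin(t)*np.cos(az),np.sin(t)*np.sin(az),-np.cos(t)])
    y=np.array([np.sin(az),-np.cos(az),0]);x=np.cross(y,z);return Ro.from_matrix(np.c_[x,y,z])
def C(name,P,R):
    r=ik(P,R,k,s,seeds);e=r.fun;print(name,np.round(P,3),'err mm',round(1e3*np.linalg.norm(e[:3]),1),'deg',round(np.degrees(np.linalg.norm(e[3:])/.2),1),r.x.round(2))
if __name__=='__main__':
    c_,a,o0=coil(YP)
    Rp=Ro.from_rotvec(YP['r']);ot=Rp.inv().apply(np.array(YP['c'])-YP['p'])
    for tilt in (38,33,28):
        R=toolR(tilt,-.102);o=R.apply(ot)
        for yc,n in((.138,.03),(.138,.08),(.138,.15),(.138,.25),(.046,.03),(.046,.15)):
            C((tilt,yc,n),seat(yc,n)-o,R)
E
python3 chk.py
```

```text
(38, 0.138, 0.03) [ 0.57  -0.044  0.093] err mm 0.0 deg 0.0 [ 0.92 -0.12 -0.89  2.35 -0.15  0.21 -1.53]
(38, 0.138, 0.08) [ 0.545 -0.042  0.136] err mm 0.0 deg 0.0 [ 0.4  -0.25 -0.38  2.37 -0.08  0.34 -1.62]
(38, 0.138, 0.15) [ 0.51  -0.038  0.197] err mm 20.0 deg 6.3 [ 0.16 -0.3  -0.17  2.26  0.04  0.63 -1.71]
(38, 0.138, 0.25) [ 0.461 -0.033  0.283] err mm 37.4 deg 17.3 [ 0.14 -0.3  -0.15  2.02  0.03  1.07 -1.71]
(38, 0.046, 0.03) [ 0.561 -0.136  0.093] err mm 0.0 deg 0.0 [ 0.3  -0.09 -0.05  2.36 -0.42  0.23 -1.05]
(38, 0.046, 0.15) [ 0.501 -0.13   0.197] err mm 15.1 deg 4.8 [ 0.51 -0.3  -0.17  2.27 -0.38  0.63 -1.07]
(33, 0.138, 0.03) [ 0.57  -0.044  0.092] err mm 0.0 deg 0.0 [ 0.14 -0.08 -0.15  2.31  0.15  0.34 -1.81]
(33, 0.138, 0.08) [ 0.545 -0.042  0.136] err mm 0.0 deg 0.0 [-0.55 -0.27  0.48  2.33  0.43  0.51 -2.04]
(33, 0.138, 0.15) [ 0.51  -0.038  0.196] err mm 10.7 deg 3.6 [ 0.17 -0.3  -0.17  2.23  0.01  0.69 -1.68]
(33, 0.138, 0.25) [ 0.46  -0.033  0.283] err mm 29.3 deg 13.8 [ 0.16 -0.3  -0.15  2.01  0.01  1.1  -1.68]
(33, 0.046, 0.03) [ 0.56  -0.136  0.092] err mm 0.0 deg 0.0 [-0.05 -0.08  0.28  2.3  -0.15  0.35 -1.31]
(33, 0.046, 0.15) [ 0.501 -0.13   0.196] err mm 6.9 deg 2.4 [ 0.47 -0.3  -0.17  2.24 -0.26  0.69 -1.21]
(28, 0.138, 0.03) [ 0.57  -0.044  0.092] err mm 0.0 deg 0.0 [-1.15 -0.19  1.1   2.27  0.48  0.51 -2.05]
(28, 0.138, 0.08) [ 0.545 -0.042  0.135] err mm 0.0 deg 0.0 [-0.13 -0.17  0.11  2.25  0.14  0.58 -1.78]
(28, 0.138, 0.15) [ 0.51  -0.038  0.196] err mm 2.0 deg 0.7 [ 0.18 -0.3  -0.17  2.21 -0.01  0.75 -1.66]
(28, 0.138, 0.25) [ 0.46  -0.033  0.282] err mm 21.4 deg 10.2 [ 0.17 -0.3  -0.15  2.   -0.01  1.13 -1.66]
(28, 0.046, 0.03) [ 0.56  -0.136  0.092] err mm 0.0 deg 0.0 [ 1.62  0.03 -1.38  2.19 -0.09  0.47 -1.35]
(28, 0.046, 0.15) [ 0.5   -0.13   0.196] err mm 0.0 deg 0.0 [ 0.65 -0.3  -0.34  2.21 -0.28  0.75 -1.21]
```

```bash
cat > grid.py <<'E'
from chk import *
sd=seeds[:6]+[np.array([.17,-.28,-.15,2.1,0,.8,-1.66]),np.array([.5,-.25,-.3,2.2,-.25,.7,-1.2])]
def E(P,tilt):
    r=ik(np.array(P),toolR(tilt,-.102),k,s,sd);return round(1e3*np.linalg.norm(r.fun[:3])+np.degrees(np.linalg.norm(r.fun[3:])/.2),1)
for tilt in (24,29):
    print(tilt,'rows z, cols x .50 .52 .54 .56 .60 .64')
    for z in (.2,.25,.3,.35,.4,.45): print(z,[E([x,-.04,z],tilt) for x in(.5,.52,.54,.56,.6,.64)])
    print('y sweep x.51 z.2',[(y,E([.51,y,.2],tilt)) for y in(-.5,-.4,-.3,-.2,-.1)])
E
time python3 grid.py
```

```text
24 rows z, cols x .50 .52 .54 .56 .60 .64
0.2 [np.float64(0.0), np.float64(0.0), np.float64(0.0), np.float64(0.0), np.float64(0.0), np.float64(0.0)]
0.25 [np.float64(4.6), np.float64(0.0), np.float64(0.0), np.float64(0.0), np.float64(0.0), np.float64(0.0)]
0.3 [np.float64(7.5), np.float64(0.0), np.float64(0.0), np.float64(0.0), np.float64(0.0), np.float64(0.0)]
0.35 [np.float64(8.3), np.float64(0.7), np.float64(0.0), np.float64(0.0), np.float64(0.0), np.float64(0.0)]
0.4 [np.float64(7.3), np.float64(0.0), np.float64(0.0), np.float64(0.0), np.float64(0.0), np.float64(0.0)]
0.45 [np.float64(4.7), np.float64(0.0), np.float64(0.0), np.float64(0.0), np.float64(0.0), np.float64(0.0)]
y sweep x.51 z.2 [(-0.5, np.float64(0.0)), (-0.4, np.float64(0.0)), (-0.3, np.float64(0.0)), (-0.2, np.float64(0.0)), (-0.1, np.float64(0.0))]
29 rows z, cols x .50 .52 .54 .56 .60 .64
0.2 [np.float64(10.4), np.float64(0.7), np.float64(0.0), np.float64(0.0), np.float64(0.0), np.float64(0.0)]
0.25 [np.float64(16.2), np.float64(7.5), np.float64(0.0), np.float64(0.0), np.float64(0.0), np.float64(0.0)]
0.3 [np.float64(19.1), np.float64(11.0), np.float64(2.5), np.float64(0.0), np.float64(0.0), np.float64(0.0)]
0.35 [np.float64(19.8), np.float64(12.1), np.float64(4.2), np.float64(0.0), np.float64(0.0), np.float64(0.0)]
0.4 [np.float64(18.6), np.float64(11.3), np.float64(3.8), np.float64(0.0), np.float64(0.0), np.float64(0.0)]
0.45 [np.float64(15.9), np.float64(8.9), np.float64(1.6), np.float64(0.0), np.float64(0.0), np.float64(0.0)]
y sweep x.51 z.2 [(-0.5, np.float64(0.0)), (-0.4, np.float64(0.0)), (-0.3, np.float64(0.0)), (-0.2, np.float64(0.0)), (-0.1, np.float64(1.1))]
real	8m57.300s
user	7m12.878s
sys	0m1.436s
```

```bash
python3 -c "
from h import *
for P in ([.48,-.2,.28],[.42,-.35,.33],[.3,-.5,.4],[.1,-.7,.45],[-.15,-.85,.5],[-.2,-1.1,.6]): go(P)
"
```

```text
offset [0.0049, 0.1308, -0.0585] turn 0.0 rows 2.3
offset [0.0099, 0.265, -0.1612] turn 0.0 rows 5.0
offset [-0.0282, 0.3998, -0.3102] turn 0.0 rows 8.1
offset [-0.1328, 0.5963, -0.4917] turn 0.0 rows 12.5
offset [-0.2922, 0.7505, -0.6874] turn 0.0 rows 16.9
offset [-0.2332, 0.9642, -0.8482] turn 0.0 rows 20.9
```

Call:
{"op": "send_rows", "data": {"steps": [{"claw": 0.05,"offset": [0.002,0.05,-0.02],"turn": 0},{"claw": 0.05,"offset": [0.005,0.09,-0.04],"turn": 0},{"claw": 0.05,"offset": [0.005,0.13,-0.06],"turn": 0},{"claw": 0.05,"offset": [0.007,0.18,-0.09],"turn": 0},{"claw": 0.05,"offset": [0.008,0.22,-0.13],"turn": 0},{"claw": 0.05,"offset": [0.01,0.265,-0.16],"turn": 0},{"claw": 0.05,"offset": [0,0.31,-0.2],"turn": 0},{"claw": 0.05,"offset": [-0.01,0.35,-0.25],"turn": 0},{"claw": 0.05,"offset": [-0.03,0.4,-0.3],"turn": 0},{"claw": 0.05,"offset": [-0.06,0.44,-0.34],"turn": 0},{"claw": 0.05,"offset": [-0.09,0.49,-0.38],"turn": 0},{"claw": 0.05,"offset": [-0.11,0.54,-0.43],"turn": 0}]}}

```text
time: 14.75
position: [0.1772, -0.6164, 0.4172]
tool_rot: [-2.784, 0.255, -0.704]
ft_force: [1.1, -1.2, -1.8]
grip_width: 0.673
```

```bash
python3 -c "
from h import *
show()
for P in ([-.15,-.85,.5],[-.2,-1.1,.6]): go(P)
"
```

```text
t 14.75 p [ 0.1772 -0.6164  0.4172] q [ 1.01  0.49  0.86  1.1  -0.87  1.98 -0.13] tilt 31.8 az 22.8 jaw [-0.106 -0.951 -0.289] F [ 1.1 -1.2 -1.8] w 0.673
offset [-0.1934, 0.2329, -0.2772] turn 0.0 rows 6.6
offset [-0.1351, 0.4471, -0.4376] turn 0.0 rows 10.2
```

Call:
{"op": "send_rows", "data": {"steps": [{"claw": 0.05,"offset": [-0.04,0.04,-0.04],"turn": 0},{"claw": 0.05,"offset": [-0.07,0.08,-0.09],"turn": 0},{"claw": 0.05,"offset": [-0.11,0.13,-0.15],"turn": 0},{"claw": 0.05,"offset": [-0.15,0.18,-0.2],"turn": 0},{"claw": 0.05,"offset": [-0.18,0.23,-0.25],"turn": 0},{"claw": 0.05,"offset": [-0.18,0.28,-0.29],"turn": 0},{"claw": 0.05,"offset": [-0.17,0.33,-0.33],"turn": 0}]}}

```text
time: 15.62
position: [0.0157, -0.7496, 0.4117]
tool_rot: [-2.82, 0.273, -0.729]
ft_force: [0.7, -0.5, -3.0]
grip_width: 0.673
```

```bash
cat >> h.py <<'E'
def horiz():
    """horizontal part of tool z"""
    from bench import get_state
    R=Ro.from_rotvec(get_state()['tool_rot']).as_matrix();return R[:2,2]
def over(az,up=.3,m=.8):
    from bench import get_state
    R=Ro.from_rotvec(get_state()['tool_rot']).as_matrix();d=m*np.array([np.cos(az),np.sin(az),up]);print('over',(R.T@d).round(2),'horiz',R[:2,2].round(3))
E
python3 -c "
from h import *
show();over(-1.75);over(-1.9)
"
```

```text
t 15.62 p [ 0.0157 -0.7496  0.4117] q [ 1.9   0.84 -0.61  0.46 -0.11  2.05 -0.37] tilt 31.4 az 18.0 jaw [-0.124 -0.959 -0.253] F [ 0.7 -0.5 -3. ] w 0.673
over [ 0.17  0.71 -0.4 ] horiz [0.495 0.161]
over [ 0.06  0.7  -0.45] horiz [0.495 0.161]
```

Call:
{"op": "send_rows", "data": {"steps": [{"claw": 0.05,"offset": [0.1,0.7,-0.4],"turn": 0},{"claw": 0.05,"offset": [0.1,0.7,-0.4],"turn": 0},{"claw": 0.05,"offset": [0.1,0.7,-0.4],"turn": 0}]}}

```text
time: 16.0
position: [0.0084, -0.8125, 0.3758]
tool_rot: [-2.873, 0.306, -0.754]
ft_force: [0.8, -1.6, -4.0]
grip_width: 0.672
```

Call:
{"op": "send_rows", "data": {"steps": [{"claw": 0.05,"offset": [0.1,0.7,-0.4],"turn": 0},{"claw": 0.05,"offset": [0.1,0.7,-0.4],"turn": 0}]}}

```text
time: 16.25
position: [-0.0018, -0.8434, 0.3648]
tool_rot: [-2.923, 0.333, -0.774]
ft_force: [-0.6, 0.7, -4.1]
grip_width: 0.675
```

```bash
python3 -c "
from h import *
show();over(-1.75);over(-1.9)
"
```

```text
t 16.25 p [-0.0018 -0.8434  0.3648] q [ 1.76  1.05 -0.13  0.11 -0.45  2.05 -0.31] tilt 30.0 az 4.6 jaw [-0.185 -0.971 -0.151] F [-0.6  0.7 -4.1] w 0.675
over [ 0.18  0.75 -0.31] horiz [0.499 0.04 ]
over [ 0.07  0.75 -0.37] horiz [0.499 0.04 ]
```

Call:
{"op": "send_rows", "data": {"steps": [{"claw": 0.05,"offset": [0.05,0.75,-0.37],"turn": 0},{"claw": 0.05,"offset": [0.05,0.75,-0.37],"turn": 0}]}}

```text
time: 16.5
position: [-0.0167, -0.8524, 0.3614]
tool_rot: [-2.936, 0.364, -0.792]
ft_force: [-0.6, 1.1, -4.7]
grip_width: 0.673
```

Call:
{"op": "send_rows", "data": {"steps": [{"claw": 0.05,"offset": [0,0.75,-0.37],"turn": 0},{"claw": 0.05,"offset": [0,0.75,-0.37],"turn": 0}]}}

```text
time: 16.75
position: [-0.0367, -0.8676, 0.3549]
tool_rot: [-2.976, 0.385, -0.803]
ft_force: [-0.9, 0.1, -4.3]
grip_width: 0.678
```

```bash
python3 -c "
from h import *
show();over(-1.75);over(-2.2)
z=horiz();go([.1,-.75,.45],np.arctan2(z[1],z[0])-np.pi/2);c_,a,o=coil(YP);print(a,o)
"
```

```text
t 16.75 p [-0.0367 -0.8676  0.3549] q [ 1.77  1.11  0.97  0.06 -1.53  2.03 -0.26] tilt 30.0 az -3.5 jaw [-0.228 -0.969 -0.098] F [-0.9  0.1 -4.3] w 0.678
over [ 0.19  0.77 -0.26] horiz [ 0.5  -0.03]
over [-0.12  0.71 -0.42] horiz [ 0.5  -0.03]
offset [0.1319, -0.1544, -0.0176] turn -0.197 rows 3.3
[-0.36755852 -0.00568804  0.929983  ] [-0.0050009   0.00086309  0.00394285]
```

```bash
python3 -c "
from h import *
for P in ([.2,-.75,.4],[.42,-.6,.38],[.53,-.48,.30]): go(P,np.radians(-93.5))
"
```

```text
offset [0.1909, -0.1723, 0.0757] turn -0.196 rows 4.3
offset [0.328, -0.3659, 0.1984] turn -0.196 rows 8.5
offset [0.351, -0.4994, 0.319] turn -0.196 rows 11.0
```

Call:
{"op": "send_rows", "data": {"steps": [{"claw": 0.05,"offset": [0.05,-0.04,0.02],"turn": -0.06},{"claw": 0.05,"offset": [0.1,-0.08,0.04],"turn": -0.12},{"claw": 0.05,"offset": [0.14,-0.13,0.055],"turn": -0.196},{"claw": 0.05,"offset": [0.19,-0.17,0.075],"turn": -0.196},{"claw": 0.05,"offset": [0.23,-0.22,0.1],"turn": -0.196},{"claw": 0.05,"offset": [0.26,-0.27,0.13],"turn": -0.196},{"claw": 0.05,"offset": [0.3,-0.32,0.17],"turn": -0.196},{"claw": 0.05,"offset": [0.328,-0.366,0.198],"turn": -0.196},{"claw": 0.05,"offset": [0.335,-0.41,0.23],"turn": -0.196},{"claw": 0.05,"offset": [0.343,-0.455,0.275],"turn": -0.196},{"claw": 0.05,"offset": [0.351,-0.499,0.319],"turn": -0.196},{"claw": 0.05,"offset": [0.351,-0.499,0.319],"turn": -0.196}]}}

```text
time: 18.25
position: [0.532, -0.4769, 0.2991]
tool_rot: [3.019, -0.087, 0.809]
ft_force: [1.7, 0.0, -4.3]
grip_width: 0.678
```

```bash
python3 -c "
from h import *
show()
for P in ([.53,-.42,.215],[.53,-.2,.21],[.535,-.04,.205]): go(P,np.radians(-93.5))
c_,a,o=coil(YP);print(a,o)
print('TCP targets',[ (seat(.138,n,u)-o).round(4) for n,u in((.08,0),(.05,0),(.035,0))])
"
```

```text
t 18.25 p [ 0.532  -0.4769  0.2991] q [-0.1   0.31  1.21  1.62 -0.79  1.2  -0.36] tilt 30.0 az -3.3 jaw [-0.058 -0.998  0.   ] F [ 1.7  0.  -4.3] w 0.678
offset [-0.0467, -0.0567, 0.0702] turn 0.003 rows 1.6
offset [-0.0601, -0.2764, 0.0682] turn 0.003 rows 4.7
offset [-0.0662, -0.4364, 0.0703] turn 0.003 rows 7.2
[-0.36298139  0.02288234  0.93151539] [-0.00508288  0.00037548  0.0039145 ]
TCP targets [array([ 0.5448, -0.0417,  0.1354]), array([ 0.5597, -0.0432,  0.1094]), array([ 0.5672, -0.044 ,  0.0964])]
```

Call:
{"op": "send_rows", "data": {"steps": [{"claw": 0.05,"offset": [-0.02,-0.03,0.035],"turn": 0},{"claw": 0.05,"offset": [-0.047,-0.057,0.07],"turn": 0},{"claw": 0.05,"offset": [-0.05,-0.1,0.07],"turn": 0},{"claw": 0.05,"offset": [-0.053,-0.15,0.07],"turn": 0},{"claw": 0.05,"offset": [-0.056,-0.2,0.069],"turn": 0},{"claw": 0.05,"offset": [-0.058,-0.24,0.068],"turn": 0},{"claw": 0.05,"offset": [-0.06,-0.28,0.068],"turn": 0}]}}

```text
time: 19.12
position: [0.5302, -0.194, 0.2108]
tool_rot: [3.019, -0.084, 0.813]
ft_force: [0.5, 0.5, -4.8]
grip_width: 0.673
```

```bash
python3 -c "
from h import *
show()
go([.535,-.042,.205],np.radians(-93.5))
"
```

```text
t 19.12 p [ 0.5302 -0.194   0.2108] q [-0.31 -0.29  0.64  2.14  0.04  0.73 -1.3 ] tilt 30.1 az -3.1 jaw [-0.055 -0.998 -0.001] F [ 0.5  0.5 -4.8] w 0.673
offset [-0.0061, -0.152, 0.0033] turn 0.005 rows 2.4
```

```bash
python3 -c "
from h import *
for P in ([.54,-.155,.208],[.543,-.10,.19],[.54,-.042,.165]):go(P)
"
```

```text
offset [0.0052, -0.0394, 0.0063] turn 0.0 rows 0.6
offset [-0.0039, -0.0945, 0.0219] turn 0.0 rows 1.6
offset [-0.0219, -0.1522, 0.0404] turn 0.0 rows 2.5
```

Call:
{"op": "send_rows", "data": {"steps": [{"claw": 0.05,"offset": [0.005,-0.04,0.006],"turn": 0},{"claw": 0.05,"offset": [-0.004,-0.095,0.022],"turn": 0},{"claw": 0.05,"offset": [-0.015,-0.13,0.033],"turn": 0},{"claw": 0.05,"offset": [-0.022,-0.152,0.04],"turn": 0},{"claw": 0.05,"offset": [-0.022,-0.152,0.04],"turn": 0}]}}

```text
time: 19.75
position: [0.5385, -0.04, 0.164]
tool_rot: [3.021, -0.077, 0.81]
ft_force: [0.5, -0.7, -4.3]
grip_width: 0.673
```

Run:
```python
from h import *
from bench import get_image
show();c_,a,o=coil(YP)
for n in(.08,.055,.04,.035): go(seat(.138,n,0)-o)
c=get_image('scene');im=c['pixels'].copy();h=.034
cv2.polylines(im,[np.int32(8*proj(c,[seat(.138,.018,u,v) for u,v in((-h,-h),(h,-h),(h,h),(-h,h),(-h,-h))]))],False,(0,255,0),1,cv2.LINE_AA,3)
t=get_image('top')['pixels']
cv2.imwrite('pics/s2.png',np.hstack([cv2.resize(im[150:250,190:290],(400,400),interpolation=cv2.INTER_CUBIC),cv2.resize(t[130:230,220:320],(400,400),interpolation=cv2.INTER_CUBIC)]))
```

```text
t 19.75 p [ 0.5385 -0.04    0.164 ] q [-0.3  -0.26  0.28  2.26  0.18  0.61 -1.75] tilt 30.0 az -2.9 jaw [-0.051 -0.999 -0.   ] F [ 0.5 -0.7 -4.3] w 0.673
offset [-0.0088, 0.0013, 0.028] turn 0.0 rows 0.5
offset [-0.0088, 0.0019, 0.053] turn 0.0 rows 0.9
offset [-0.0088, 0.0023, 0.068] turn 0.0 rows 1.1
offset [-0.0088, 0.0025, 0.073] turn 0.0 rows 1.2
```

View pics/s2.png

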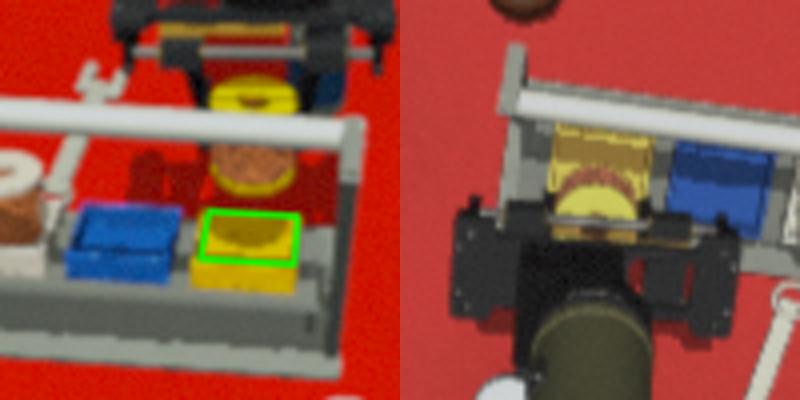

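Coil is held above the yellow pocket, about 9° less tilted than the floor, and in line with it in both views. I lower it with a 3 mm up-slope bias.

Run:
```python
from h import *
c_,a,o=coil(YP)
for n in(.08,.055,.04,.036): go(seat(.138,n,.003)-o)
```

```text
offset [-0.0078, -0.0009, 0.0287] turn 0.0 rows 0.5
offset [-0.0079, -0.0003, 0.0537] turn 0.0 rows 0.9
offset [-0.0079, 0.0001, 0.0687] turn 0.0 rows 1.1
offset [-0.008, 0.0002, 0.0727] turn 0.0 rows 1.2
```

Call:
{"op": "send_rows", "data": {"steps": [{"claw": 0.05,"offset": [-0.008,-0.001,0.01],"turn": 0},{"claw": 0.05,"offset": [-0.008,-0.001,0.028],"turn": 0},{"claw": 0.05,"offset": [-0.008,0,0.042],"turn": 0},{"claw": 0.05,"offset": [-0.008,0,0.054],"turn": 0},{"claw": 0.05,"offset": [-0.008,0,0.062],"turn": 0},{"claw": 0.05,"offset": [-0.008,0,0.067],"turn": 0},{"claw": 0.05,"offset": [-0.008,0,0.067],"turn": 0}]}}

```text
time: 20.72
position: [0.5664, -0.0438, 0.1034]
tool_rot: [3.02, -0.083, 0.813]
ft_force: [0.3, -0.2, -3.8]
grip_width: 0.676
```

Run:
```python
from h import *
show();c_,a,o=coil(YP);print(c_-seat(.138))
for n in(.036,.030): go(seat(.138,n,.003)-o)
```

```text
t 20.73 p [ 0.5664 -0.0438  0.1034] q [-0.31 -0.1   0.32  2.27  0.12  0.44 -1.7 ] tilt 30.1 az -3.1 jaw [-0.055 -0.998 -0.001] F [ 0.3 -0.2 -3.8] w 0.676
[-0.00327498  0.00037504  0.01134696]
offset [0.0002, 0.0002, 0.0055] turn 0.0 rows 0.1
offset [0.0001, 0.0003, 0.0115] turn 0.0 rows 0.2
```

Still free of contact. I continue slowly with a lighter grip so the coil can pivot onto the floor.

Call:
{"op": "send_rows", "data": {"squeeze": 14, "steps": [{"claw": 0.05,"offset": [0,0,0.003],"turn": 0},{"claw": 0.05,"offset": [0,0,0.005],"turn": 0},{"claw": 0.05,"offset": [0,0,0.007],"turn": 0},{"claw": 0.05,"offset": [0,0,0.009],"turn": 0}]}}

```text
time: 21.22
position: [0.5701, -0.0445, 0.0953]
tool_rot: [3.02, -0.084, 0.81]
ft_force: [-11.8, -0.9, 7.0]
grip_width: 0.677
```

Call:
{"op": "send_rows", "data": {"steps": [{"claw": 0.05,"offset": [0,0,0.002],"turn": 0},{"claw": 0.05,"offset": [0,0,0.003],"turn": 0}]}}

```text
time: 21.48
position: [0.57, -0.0449, 0.092]
tool_rot: [3.022, -0.086, 0.804]
ft_force: [-12.5, 0.4, 6.4]
grip_width: 0.668
```

Run:
```python
from h import *
show();c_,a,o=coil(YP);print(c_-seat(.138))
```

```text
t 21.48 p [ 0.57   -0.0449  0.092 ] q [-0.32 -0.07  0.33  2.27  0.1   0.42 -1.69] tilt 29.8 az -3.1 jaw [-0.057 -0.998 -0.001] F [-12.5   0.4   6.4] w 0.668
[ 2.83247331e-04 -6.61672026e-04 -3.86497047e-05]
```

Floor contact shows (about 15 N normal), with the centre at the seat to within 1 mm. I release slowly.

Call:
{"op": "send_rows", "data": {"steps": [{"claw": 0.06,"offset": [0,0,0],"turn": 0},{"claw": 0.063,"offset": [0,0,0],"turn": 0},{"claw": 0.068,"offset": [0,0,0],"turn": 0},{"claw": 0.074,"offset": [0,0,0],"turn": 0},{"claw": 0.074,"offset": [0,0,0],"turn": 0}]}}

```text
time: 22.1
position: [0.5701, -0.0449, 0.0921]
tool_rot: [3.021, -0.086, 0.805]
ft_force: [0.5, -0.2, 0.3]
grip_width: 0.835
```

```bash
cat > chkc.py <<'E'
from h import *
from bench import get_image
import sys
show();yc=float(sys.argv[1])
c=get_image('scene');im=c['pixels'];t=np.linspace(0,6.3,40)
big=cv2.resize(im[150:250,190:290],(400,400),interpolation=cv2.INTER_CUBIC)
P=(proj(c,[seat(yc,.06,-.004+.03*np.cos(x),.03*np.sin(x)) for x in t])-[190,150])*4+2
cv2.polylines(big,[np.int32(P)],False,(255,0,255),1)
tp=get_image('top');b2=cv2.resize(tp['pixels'][130:230,220:320],(400,400),interpolation=cv2.INTER_CUBIC)
P=(proj(tp,[seat(yc,.06,-.004+.03*np.cos(x),.03*np.sin(x)) for x in t])-[220,130])*4+2
cv2.polylines(b2,[np.int32(P)],False,(255,0,255),1)
cv2.imwrite('pics/%s.png'%sys.argv[2],np.hstack([big,b2]))
E
python3 chkc.py .138 y1
```

```text
t 22.1 p [ 0.5701 -0.0449  0.0921] q [-0.32 -0.07  0.33  2.27  0.1   0.42 -1.69] tilt 29.8 az -3.1 jaw [-0.056 -0.998 -0.001] F [ 0.5 -0.2  0.3] w 0.835
```

View pics/y1.png

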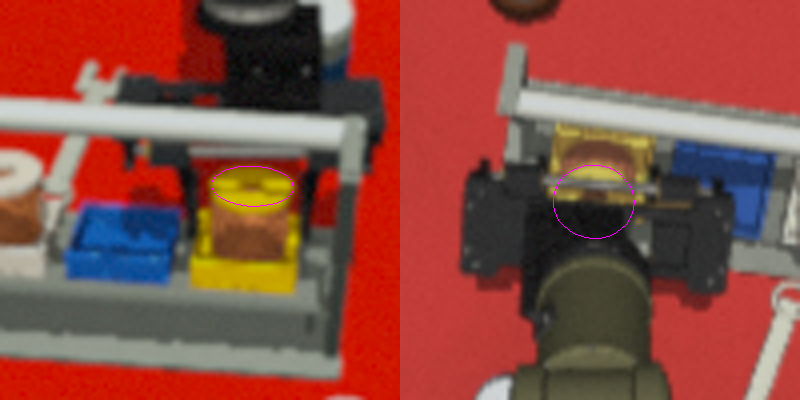

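Yellow's top flange at (253,190) lies on the predicted "fully home" ellipse, centred at (252,187). It is home and released. For blue I need the tool near vertical again, so I simulate with the identified kinematics which over-reach removes tilt.

```bash
date
cat > sim.py <<'E'
from kin import *
k,s=load()
import sys
def step(q,P,R,w):
    f=lambda x:(lambda a:np.r_[a[0]-P,w*(a[1].inv()*R).as_rotvec(),.003*(x-q)])(fk(x,k,s))
    return least_squares(f,np.clip(q,LO+1e-4,HI-1e-4),bounds=(LO,HI),max_nfev=8).x
def hz(R): return R.as_matrix()[:2,2].round(3)
q0=np.array([-.32,-.07,.33,2.27,.1,.42,-1.69])
p,R=fk(q0,k,s);print(p.round(3),hz(R))
for start,d in (([.5,-.04,.16],[-1,0,0]),([.5,-.04,.16],[-1,0,-.5]),([.55,-.2,.4],[-1,0,0]),([.5,-.04,.4],[-1,.0,.5])):
    q=q0.copy();P=p.copy();Rt=R
    for t in np.linspace(0,1,4)[1:]: q=step(q,p+t*(np.array(start)-p),R,.3)
    d_=np.array(d)/np.linalg.norm(d);o=[]
    for i in range(6):
        P,Rt=fk(q,k,s)
        for j in (1,2): q=step(q,P+.0625*j*d_,Rt,.3)
        a=fk(q,k,s);o.append((a[0].round(2).tolist(),hz(a[1]).tolist()))
    print(start,d,o[0],o[2],o[5],q.round(2))
E
time timeout 200 python3 sim.py
```

```text
Sat Dec  5 18:41:51 UTC 2026
[ 0.573 -0.044  0.092] [ 0.496 -0.026]
[0.5, -0.04, 0.16] [-1, 0, 0] ([0.44, -0.05, 0.13], [0.311, 0.019]) ([0.27, -0.08, 0.09], [-0.006, 0.184]) ([-0.07, -0.14, 0.07], [-0.127, 0.405]) [ 2.14 -0.3  -0.51  2.45  0.03  1.36  0.09]
[0.5, -0.04, 0.16] [-1, 0, -0.5] ([0.43, -0.05, 0.08], [0.381, -0.005]) ([0.29, -0.07, -0.01], [0.034, 0.107]) ([0.03, -0.15, -0.17], [-0.246, 0.378]) [ 2.41  1.35 -1.27  2.45  1.26  1.47 -1.52]
[0.55, -0.2, 0.4] [-1, 0, 0] ([0.45, -0.22, 0.4], [0.423, 0.044]) ([0.22, -0.27, 0.41], [0.312, 0.243]) ([-0.15, -0.27, 0.41], [0.31, 0.267]) [ 1.89 -0.13  0.21  1.64 -0.12  2.03  0.51]
[0.5, -0.04, 0.4] [-1, 0.0, 0.5] ([0.45, -0.05, 0.47], [0.263, 0.004]) ([0.31, -0.07, 0.59], [0.072, 0.046]) ([0.26, -0.2, 0.69], [0.288, -0.049]) [ 0.76 -0.3  -0.01  1.14 -0.19  2.05 -0.98]
real	0m4.040s
user	0m2.733s
sys	0m0.231s
```

The simulation says pulling back and up at the inner limit removes tilt quickly with little side drift. I retreat along the tool axis, then try one such pull.

Call:
{"op": "send_rows", "data": {"steps": [{"claw": 0.08,"offset": [0,0,0],"turn": 0},{"claw": 0.08,"offset": [0,0,-0.02],"turn": 0},{"claw": 0.08,"offset": [0,0,-0.05],"turn": 0},{"claw": 0.08,"offset": [-0.005,0,-0.08],"turn": 0},{"claw": 0.08,"offset": [-0.015,0,-0.09],"turn": 0}]}}

```text
time: 22.82
position: [0.5136, -0.0388, 0.1643]
tool_rot: [3.023, -0.078, 0.809]
ft_force: [0.3, 0.9, 0.5]
grip_width: 0.922
```

Call:
{"op": "send_rows", "data": {"steps": [{"claw": 0.085,"offset": [-0.04,0,-0.06],"turn": 0},{"claw": 0.085,"offset": [-0.08,0,-0.11],"turn": 0}]}}

```text
time: 23.08
position: [0.4769, -0.0317, 0.1314]
tool_rot: [3.026, -0.063, 0.675]
ft_force: [-0.2, 0.5, 0.3]
grip_width: 0.971
```

```bash
python3 -c "
from h import *
show();over(3.14,.5)"
```

```text
t 23.07 p [ 0.4769 -0.0317  0.1314] q [ 0.39 -0.3  -0.37  2.33 -0.1   0.66 -1.53] tilt 25.3 az -6.5 jaw [-0.049 -0.998  0.03 ] F [-0.2  0.5  0.3] w 0.971
over [-0.55  0.05 -0.7 ] horiz [ 0.424 -0.048]
```

Call:
{"op": "send_rows", "data": {"steps": [{"claw": 0.085,"offset": [-0.02,0.002,-0.06],"turn": 0},{"claw": 0.085,"offset": [-0.05,0.005,-0.12],"turn": 0},{"claw": 0.085,"offset": [-0.08,0.01,-0.18],"turn": 0}]}}

```text
time: 23.45
position: [0.4439, -0.0269, 0.1137]
tool_rot: [3.062, -0.078, 0.554]
ft_force: [-0.2, -1.3, 1.2]
grip_width: 0.977
```

```bash
python3 -c "
from h import *
show();over(3.14,.5)"
```

```text
t 23.45 p [ 0.4439 -0.0269  0.1137] q [ 0.19 -0.3  -0.2   2.35 -0.03  0.73 -1.62] tilt 20.6 az -6.0 jaw [-0.054 -0.998  0.019] F [-0.2 -1.3  1.2] w 0.977
over [-0.61  0.05 -0.65] horiz [ 0.35  -0.037]
```

```bash
python3 -c "
from h import *
go([.5,-.03,.2]);go([.51,-.03,.36]);go([.45,-.03,.45]);go([.40,-.03,.47])"
```

```text
offset [0.0828, 0.0017, -0.0611] turn 0.0 rows 1.6
offset [0.1484, 0.0042, -0.2074] turn 0.0 rows 4.1
offset [0.1238, 0.0092, -0.3126] turn 0.0 rows 5.4
offset [0.0841, 0.0123, -0.3488] turn 0.0 rows 5.7
```

Call:
{"op": "send_rows", "data": {"steps": [{"claw": 0.085,"offset": [0.045,0,-0.03],"turn": 0},{"claw": 0.085,"offset": [0.083,0.002,-0.061],"turn": 0},{"claw": 0.085,"offset": [0.11,0.003,-0.11],"turn": 0},{"claw": 0.085,"offset": [0.13,0.004,-0.16],"turn": 0},{"claw": 0.085,"offset": [0.148,0.004,-0.207],"turn": 0},{"claw": 0.085,"offset": [0.14,0.006,-0.25],"turn": 0},{"claw": 0.085,"offset": [0.124,0.009,-0.31],"turn": 0},{"claw": 0.085,"offset": [0.084,0.012,-0.35],"turn": 0}]}}

```text
time: 24.45
position: [0.4692, -0.0201, 0.3951]
tool_rot: [3.036, -0.091, 0.402]
ft_force: [0.1, 1.1, -0.7]
grip_width: 0.981
```

```bash
python3 -c "
from h import *
show();over(3.14,.5)"
```

```text
t 24.45 p [ 0.4692 -0.0201  0.3951] q [ 0.35 -0.3  -0.33  1.75 -0.02  1.41 -1.61] tilt 15.7 az -18.2 jaw [-0.069 -0.995  0.069] F [ 0.1  1.1 -0.7] w 0.981
over [-0.67  0.08 -0.59] horiz [ 0.257 -0.085]
```

Call:
{"op": "send_rows", "data": {"steps": [{"claw": 0.085,"offset": [-0.05,0,-0.03],"turn": 0},{"claw": 0.085,"offset": [-0.1,0,-0.06],"turn": 0},{"claw": 0.085,"offset": [-0.15,0,-0.09],"turn": 0}]}}

```text
time: 24.82
position: [0.3416, 0.026, 0.2846]
tool_rot: [2.61, -0.057, 0.113]
ft_force: [0.3, 7.6, -3.2]
grip_width: 0.983
```

```bash
python3 -c "
from h import *
show();over(3.14,.5)"
```

```text
t 24.82 p [0.3416 0.026  0.2846] q [ 0.07 -0.3  -0.59  2.01  0.33  1.57 -2.13] tilt 30.7 az -82.1 jaw [-0.063 -0.863  0.502] F [ 0.3  7.6 -3.2] w 0.983
over [-0.76  0.25 -0.4 ] horiz [ 0.07  -0.505]
```

```bash
date
cat > sim2.py <<'E'
import sys;sys.argv=['x']
exec(open('sim.py').read().split('q0=')[0])
from bench import get_state
st=get_state();q0=np.array(st['joint_positions']);p,R=fk(q0,k,s);print(p.round(3),np.round(st['position'],3),hz(R))
for start,d in (([.08,-.52,.2],[0,1,0]),([.08,-.52,.2],[0,1,.5]),([.08,-.5,.35],[0,1,0.5]),([.08,-.5,.3],[0,1,0])):
    q=q0.copy();st_=np.array(start)
    for t in np.linspace(0,1,11)[1:]: q=step(q,p+t*(st_-p),R,.3)
    print('at',fk(q,k,s)[0].round(3),hz(fk(q,k,s)[1]),q.round(2))
    d_=np.array(d)/np.linalg.norm(d);o=[]
    for i in range(7):
        P,Rt=fk(q,k,s)
        for j in (1,2): q=step(q,P+.0625*j*d_,Rt,.3)
        a=fk(q,k,s);o.append((a[0].round(2).tolist(),hz(a[1]).tolist()))
    print(start,d,*o)
E
timeout 120 python3 sim2.py
```

```text
Sat Dec  5 18:43:28 UTC 2026
[0.342 0.027 0.286] [0.342 0.026 0.285] [ 0.07  -0.505]
at [ 0.08  -0.522  0.199] [ 0.069 -0.5  ] [ 1.52 -0.3  -0.17  2.23 -0.01  0.68 -0.25]
[0.08, -0.52, 0.2] [0, 1, 0] ([0.1, -0.45, 0.18], [0.007, -0.327]) ([0.12, -0.37, 0.16], [-0.086, -0.166]) ([0.14, -0.28, 0.15], [-0.2, -0.044]) ([0.17, -0.17, 0.13], [-0.307, 0.019]) ([0.18, -0.05, 0.13], [-0.371, 0.031]) ([0.18, 0.08, 0.13], [-0.371, 0.031]) ([0.18, 0.2, 0.13], [-0.371, 0.031])
at [ 0.08  -0.522  0.199] [ 0.069 -0.5  ] [ 1.52 -0.3  -0.17  2.23 -0.01  0.68 -0.25]
[0.08, -0.52, 0.2] [0, 1, 0.5] ([0.09, -0.47, 0.24], [0.012, -0.312]) ([0.11, -0.4, 0.3], [-0.062, -0.142]) ([0.13, -0.32, 0.35], [-0.142, 0.003]) ([0.16, -0.24, 0.42], [-0.227, 0.11]) ([0.2, -0.16, 0.44], [-0.253, 0.134]) ([0.26, -0.07, 0.46], [-0.223, 0.129]) ([0.28, 0.05, 0.49], [-0.188, 0.137])
at [ 0.084 -0.525  0.349] [ 0.055 -0.426] [ 1.51 -0.3  -0.15  1.9  -0.01  1.1  -0.25]
[0.08, -0.5, 0.35] [0, 1, 0.5] ([0.09, -0.45, 0.41], [0.012, -0.265]) ([0.11, -0.38, 0.48], [-0.037, -0.127]) ([0.12, -0.29, 0.55], [-0.089, -0.023]) ([0.18, -0.26, 0.57], [-0.06, -0.049]) ([0.24, -0.21, 0.59], [-0.004, -0.09]) ([0.3, -0.13, 0.62], [0.079, -0.116]) ([0.33, -0.02, 0.65], [0.18, -0.119])
at [ 0.084 -0.524  0.297] [ 0.055 -0.434] [ 1.49 -0.3  -0.14  2.    0.    0.98 -0.26]
[0.08, -0.5, 0.3] [0, 1, 0] ([0.1, -0.45, 0.29], [-0.004, -0.249]) ([0.12, -0.37, 0.29], [-0.085, -0.074]) ([0.14, -0.28, 0.28], [-0.186, 0.072]) ([0.17, -0.18, 0.28], [-0.296, 0.169]) ([0.2, -0.06, 0.27], [-0.388, 0.206]) ([0.21, 0.06, 0.27], [-0.429, 0.205]) ([0.21, 0.18, 0.27], [-0.429, 0.205])
```

```bash
python3 -c "
from h import *
go([.2,-.25,.29]);go([.08,-.52,.21])"
```

```text
offset [-0.1352, 0.2497, 0.125] turn 0.0 rows 5.0
offset [-0.2569, 0.4501, 0.3218] turn 0.0 rows 9.8
```

```bash
python3 -c "
from h import *
for P in ([.41,-.1,.32],[.42,-.2,.32],[.36,-.33,.3],[.28,-.43,.27],[.18,-.49,.24],[.08,-.53,.21]):go(P)"
```

```text
offset [0.0738, 0.1222, 0.038] turn 0.0 rows 2.4
offset [0.0856, 0.2078, 0.0892] turn 0.0 rows 3.9
offset [0.0265, 0.3137, 0.1679] turn 0.0 rows 5.7
offset [-0.054, 0.39, 0.2387] turn 0.0 rows 7.4
offset [-0.1552, 0.433, 0.2878] turn 0.0 rows 8.7
offset [-0.2567, 0.4587, 0.3269] turn 0.0 rows 9.9
```

Call:
{"op": "send_rows", "data": {"steps": [{"claw": 0.085,"offset": [0.04,0.06,0.02],"turn": 0},{"claw": 0.085,"offset": [0.074,0.11,0.038],"turn": 0},{"claw": 0.085,"offset": [0.08,0.16,0.06],"turn": 0},{"claw": 0.085,"offset": [0.085,0.208,0.089],"turn": 0},{"claw": 0.085,"offset": [0.055,0.26,0.13],"turn": 0},{"claw": 0.085,"offset": [0.026,0.314,0.168],"turn": 0},{"claw": 0.085,"offset": [-0.015,0.355,0.205],"turn": 0},{"claw": 0.085,"offset": [-0.054,0.39,0.239],"turn": 0},{"claw": 0.085,"offset": [-0.1,0.41,0.265],"turn": 0},{"claw": 0.085,"offset": [-0.155,0.433,0.288],"turn": 0},{"claw": 0.085,"offset": [-0.21,0.448,0.31],"turn": 0},{"claw": 0.085,"offset": [-0.257,0.459,0.327],"turn": 0}]}}

```text
time: 26.32
position: [0.091, -0.5276, 0.2134]
tool_rot: [2.608, -0.061, 0.112]
ft_force: [0.0, -0.4, 0.1]
grip_width: 0.977
```

```bash
python3 -c "
from h import *
show();over(1.57,.3,.14)"
```

```text
t 26.32 p [ 0.091  -0.5276  0.2134] q [ 1.34 -0.3  -0.03  2.2   0.09  0.71 -0.36] tilt 30.8 az -82.4 jaw [-0.065 -0.862  0.503] F [ 0.  -0.4  0.1] w 0.977
over [ 0.   -0.1  -0.11] horiz [ 0.068 -0.507]
```

Call:
{"op": "send_rows", "data": {"steps": [{"claw": 0.085,"offset": [0,-0.045,-0.045],"turn": 0},{"claw": 0.085,"offset": [0,-0.1,-0.1],"turn": 0}]}}

```text
time: 26.58
position: [0.1377, -0.4143, 0.0972]
tool_rot: [2.83, -0.121, 0.372]
ft_force: [0.8, 1.2, -1.3]
grip_width: 0.974
```

Call:
{"op": "send_rows", "data": {"steps": [{"claw": 0.085,"offset": [0,-0.05,-0.035],"turn": 0},{"claw": 0.085,"offset": [0,-0.11,-0.08],"turn": 0}]}}

```text
time: 26.82
position: [0.1626, -0.3398, 0.0723]
tool_rot: [2.974, -0.179, 0.516]
ft_force: [0.1, 0.1, 1.0]
grip_width: 0.977
```

```bash
python3 -c "
from h import *
show();over(1.57,.3,.14)"
```

```text
t 26.82 p [ 0.1626 -0.3398  0.0723] q [ 1.35 -0.3  -0.01  2.45 -0.41  0.82 -0.1 ] tilt 20.8 az -22.5 jaw [-0.136 -0.986  0.096] F [0.1 0.1 1. ] w 0.977
over [ 0.   -0.13 -0.06] horiz [ 0.327 -0.136]
```

```bash
python3 -c "
from h import *
for P in ([.3,-.42,.2],[.47,-.2,.3]):go(P)
from bench import get_state
" ; sed -i "s/^for start,d in.*/for start,d in (([.47,-.2,.3],[-.92,.38,0]),([.47,-.2,.3],[-.92,.38,.4]),([.47,-.2,.2],[-.92,.38,.2]),([.47,-.1,.3],[-1,.2,.3])):/" sim2.py; timeout 100 python3 sim2.py
```

```text
offset [0.1798, 0.0726, -0.0636] turn 0.0 rows 3.3
offset [0.3517, -0.1579, -0.1313] turn 0.0 rows 6.5
[ 0.161 -0.342  0.072] [ 0.163 -0.34   0.072] [ 0.327 -0.136]
at [ 0.47 -0.2   0.3 ] [ 0.327 -0.136] [ 0.58 -0.28 -0.2   1.95 -0.06  1.1  -1.3 ]
[0.47, -0.2, 0.3] [-0.92, 0.38, 0] ([0.4, -0.17, 0.3], [0.156, -0.061]) ([0.33, -0.14, 0.29], [-0.03, 0.022]) ([0.26, -0.12, 0.29], [-0.213, 0.106]) ([0.19, -0.09, 0.28], [-0.384, 0.189]) ([0.12, -0.07, 0.27], [-0.533, 0.271]) ([0.05, -0.05, 0.25], [-0.654, 0.349]) ([-0.04, -0.02, 0.22], [-0.737, 0.423])
at [ 0.47 -0.2   0.3 ] [ 0.327 -0.136] [ 0.58 -0.28 -0.2   1.95 -0.06  1.1  -1.3 ]
[0.47, -0.2, 0.3] [-0.92, 0.38, 0.4] ([0.4, -0.17, 0.35], [0.168, -0.064]) ([0.34, -0.15, 0.4], [0.005, 0.013]) ([0.27, -0.12, 0.46], [-0.146, 0.081]) ([0.25, -0.12, 0.47], [-0.198, 0.112]) ([0.24, -0.13, 0.46], [-0.218, 0.128]) ([0.22, -0.14, 0.44], [-0.241, 0.15]) ([0.2, -0.16, 0.43], [-0.268, 0.176])
at [ 0.47 -0.2   0.2 ] [ 0.327 -0.136] [ 0.65 -0.23 -0.28  2.11 -0.07  0.89 -1.29]
[0.47, -0.2, 0.2] [-0.92, 0.38, 0.2] ([0.4, -0.17, 0.21], [0.182, -0.07]) ([0.33, -0.15, 0.23], [-0.006, 0.018]) ([0.26, -0.12, 0.24], [-0.189, 0.106]) ([0.19, -0.1, 0.26], [-0.359, 0.196]) ([0.12, -0.08, 0.27], [-0.509, 0.285]) ([0.05, -0.06, 0.27], [-0.626, 0.372]) ([-0.03, -0.05, 0.25], [-0.693, 0.46])
at [ 0.478 -0.101  0.299] [ 0.299 -0.133] [ 0.25 -0.3  -0.15  1.97  0.06  1.16 -1.6 ]
[0.47, -0.1, 0.3] [-1, 0.2, 0.3] ([0.41, -0.08, 0.33], [0.103, -0.118]) ([0.34, -0.06, 0.37], [-0.086, -0.099]) ([0.27, -0.04, 0.41], [-0.263, -0.086]) ([0.24, -0.02, 0.41], [-0.361, -0.078]) ([0.22, 0.0, 0.38], [-0.428, -0.076]) ([0.18, 0.05, 0.35], [-0.502, -0.089]) ([0.12, 0.11, 0.33], [-0.579, -0.135])
```

Call:
{"op": "send_rows", "data": {"steps": [{"claw": 0.085,"offset": [0.05,0.02,-0.03],"turn": 0},{"claw": 0.085,"offset": [0.1,0.04,-0.05],"turn": 0},{"claw": 0.085,"offset": [0.15,0.05,-0.07],"turn": 0},{"claw": 0.085,"offset": [0.2,0.03,-0.08],"turn": 0},{"claw": 0.085,"offset": [0.24,-0.01,-0.09],"turn": 0},{"claw": 0.085,"offset": [0.28,-0.06,-0.105],"turn": 0},{"claw": 0.085,"offset": [0.32,-0.11,-0.12],"turn": 0},{"claw": 0.085,"offset": [0.352,-0.158,-0.131],"turn": 0},{"claw": 0.085,"offset": [0.352,-0.158,-0.131],"turn": 0}]}}

```text
time: 27.95
position: [0.4734, -0.1955, 0.3015]
tool_rot: [2.974, -0.168, 0.52]
ft_force: [-0.5, -0.2, 0.0]
grip_width: 0.977
```

```bash
python3 -c "
from h import *
show();over(2.75,.2,.1)"
```

```text
t 27.95 p [ 0.4734 -0.1955  0.3015] q [ 0.76 -0.29 -0.35  1.95 -0.12  1.1  -1.24] tilt 20.9 az -22.1 jaw [-0.129 -0.987  0.096] F [-0.5 -0.2  0. ] w 0.977
over [-0.08 -0.02 -0.05] horiz [ 0.331 -0.134]
```

Call:
{"op": "send_rows", "data": {"steps": [{"claw": 0.085,"offset": [-0.03,-0.01,-0.02],"turn": 0},{"claw": 0.085,"offset": [-0.06,-0.015,-0.04],"turn": 0}]}}

```text
time: 28.2
position: [0.431, -0.1781, 0.2588]
tool_rot: [-3.103, 0.186, -0.444]
ft_force: [3.6, -3.1, 1.3]
grip_width: 0.975
```

```bash
python3 -c "
from h import *
show();over(2.75,.2,.1)"
```

```text
t 28.2 p [ 0.431  -0.1781  0.2588] q [ 0.32 -0.3   0.08  2.03 -0.08  1.14 -1.27] tilt 16.3 az -3.1 jaw [-0.117 -0.993 -0.018] F [ 3.6 -3.1  1.3] w 0.975
over [-0.09 -0.03 -0.05] horiz [ 0.28  -0.015]
```

Call:
{"op": "send_rows", "data": {"steps": [{"claw": 0.085,"offset": [-0.025,0.005,-0.02],"turn": 0},{"claw": 0.085,"offset": [-0.05,0.01,-0.04],"turn": 0}]}}

```text
time: 28.45
position: [0.3906, -0.1898, 0.2421]
tool_rot: [-3.036, 0.19, -0.355]
ft_force: [-1.3, -2.4, 0.2]
grip_width: 0.975
```

```bash
python3 -c "
from h import *
show();over(2.75,.2,.1)"
```

```text
t 28.45 p [ 0.3906 -0.1898  0.2421] q [ 0.34 -0.3   0.16  2.06 -0.13  1.21 -1.16] tilt 14.1 az 15.2 jaw [-0.114 -0.989 -0.093] F [-1.3 -2.4  0.2] w 0.975
over [-0.09 -0.03 -0.04] horiz [0.234 0.064]
```

```bash
python3 -c "
from h import *
go([.47,-.02,.33]);go([.45,.17,.33])
R=Ro.from_rotvec([-3.036,.19,-.355]).as_matrix();print((R.T@(.06*np.array([-.92,-.38,.25]))).round(3))" ; sed -i "s/^for start,d in.*/for start,d in (([.45,.17,.33],[-.92,-.38,.2]),([.45,.12,.33],[-.95,-.3,.2])):/" sim2.py; timeout 100 python3 sim2.py
```

```text
offset [0.074, -0.1852, -0.0558] turn 0.0 rows 3.3
offset [0.0295, -0.3709, -0.0484] turn 0.0 rows 6.0
[-0.047  0.027 -0.029]
[ 0.39  -0.192  0.243] [ 0.391 -0.19   0.242] [0.234 0.064]
at [0.45 0.17 0.33] [0.234 0.064] [-0.14 -0.26 -0.25  1.85 -0.04  1.3  -2.08]
[0.45, 0.17, 0.33] [-0.92, -0.38, 0.2] ([0.38, 0.14, 0.36], [0.078, 0.002]) ([0.31, 0.11, 0.39], [-0.104, -0.066]) ([0.24, 0.08, 0.42], [-0.279, -0.125]) ([0.22, 0.06, 0.39], [-0.374, -0.149]) ([0.19, 0.03, 0.36], [-0.469, -0.163]) ([0.16, -0.02, 0.33], [-0.575, -0.162]) ([0.11, -0.08, 0.3], [-0.689, -0.132])
at [0.45 0.12 0.33] [0.234 0.064] [-0.09 -0.29 -0.19  1.88 -0.05  1.3  -1.96]
[0.45, 0.12, 0.33] [-0.95, -0.3, 0.2] ([0.38, 0.09, 0.36], [0.046, 0.018]) ([0.31, 0.07, 0.39], [-0.143, -0.019]) ([0.25, 0.04, 0.42], [-0.321, -0.046]) ([0.22, 0.01, 0.39], [-0.412, -0.046]) ([0.19, -0.05, 0.36], [-0.505, -0.029]) ([0.13, -0.11, 0.34], [-0.599, 0.024]) ([0.05, -0.19, 0.34], [-0.669, 0.109])
```

Call:
{"op": "send_rows", "data": {"steps": [{"claw": 0.085,"offset": [0.03,-0.05,-0.02],"turn": 0},{"claw": 0.085,"offset": [0.06,-0.1,-0.04],"turn": 0},{"claw": 0.085,"offset": [0.074,-0.16,-0.055],"turn": 0},{"claw": 0.085,"offset": [0.07,-0.21,-0.055],"turn": 0},{"claw": 0.085,"offset": [0.06,-0.26,-0.053],"turn": 0},{"claw": 0.085,"offset": [0.045,-0.32,-0.05],"turn": 0},{"claw": 0.085,"offset": [0.03,-0.37,-0.048],"turn": 0},{"claw": 0.085,"offset": [0.03,-0.37,-0.048],"turn": 0}]}}

```text
time: 29.45
position: [0.449, 0.174, 0.3298]
tool_rot: [-3.036, 0.177, -0.356]
ft_force: [0.3, -0.0, -0.3]
grip_width: 0.979
```

Call:
{"op": "send_rows", "data": {"steps": [{"claw": 0.085,"offset": [-0.03,0.015,-0.018],"turn": 0},{"claw": 0.085,"offset": [-0.06,0.03,-0.035],"turn": 0}]}}

```text
time: 29.7
position: [0.43, 0.1641, 0.3333]
tool_rot: [-3.044, 0.193, -0.329]
ft_force: [-0.3, 0.4, 0.9]
grip_width: 0.978
```

```bash
date; python3 -c "
from h import *
show();over(2.75,.2,.1)"
```

```text
Sat Dec  5 18:45:34 UTC 2026
t 29.7 p [0.43   0.1641 0.3333] q [-0.31 -0.29 -0.11  1.87  0.    1.34 -2.12] tilt 13.0 az 15.4 jaw [-0.117 -0.989 -0.087] F [-0.3  0.4  0.9] w 0.978
over [-0.09 -0.03 -0.04] horiz [0.217 0.06 ]
```

Call:
{"op": "send_rows", "data": {"steps": [{"claw": 0.085,"offset": [-0.03,0.012,-0.015],"turn": 0},{"claw": 0.085,"offset": [-0.06,0.025,-0.03],"turn": 0}]}}

```text
time: 29.95
position: [0.4129, 0.1577, 0.3261]
tool_rot: [-3.07, 0.219, -0.279]
ft_force: [0.7, -2.0, 0.1]
grip_width: 0.977
```

```bash
python3 -c "
from h import *
show();z=horiz();go([.53,.205,.25],np.arctan2(z[1],z[0])-np.pi/2)"
```

```text
t 29.95 p [0.4129 0.1577 0.3261] q [-0.28 -0.3  -0.14  1.88 -0.    1.37 -2.13] tilt 10.8 az 11.7 jaw [-0.136 -0.989 -0.063] F [ 0.7 -2.   0.1] w 0.977
offset [0.0938, -0.0578, 0.098] turn -0.347 rows 2.4
```

Run:
```python
from h import *
from bench import get_state,get_image
import pickle
s=get_state();R=Ro.from_rotvec(s['tool_rot']).as_matrix();z=R[:,2]
P=np.array([.535,.2097,.068])+.019*z;print(P)
for d in(.17,.12,0): go(P-d*z)
```

```text
[0.53847486 0.21041909 0.0493343 ]
offset [0.066, -0.0516, 0.1269] turn 0.0 rows 2.4
offset [0.066, -0.0516, 0.1769] turn 0.0 rows 3.1
offset [0.066, -0.0516, 0.2969] turn 0.0 rows 4.9
```

Call:
{"op": "send_rows", "data": {"steps": [{"claw": 0.085,"offset": [0.03,-0.025,0.04],"turn": 0},{"claw": 0.085,"offset": [0.055,-0.045,0.08],"turn": 0},{"claw": 0.085,"offset": [0.066,-0.052,0.12],"turn": 0},{"claw": 0.085,"offset": [0.066,-0.052,0.127],"turn": 0},{"claw": 0.085,"offset": [0.066,-0.052,0.127],"turn": 0}]}}

```text
time: 30.58
position: [0.5074, 0.2034, 0.2163]
tool_rot: [-3.071, 0.221, -0.278]
ft_force: [-0.1, -0.3, 0.4]
grip_width: 0.975
```

Run:
```python
from h import *
from bench import get_state,get_image
show();c=get_image('wrist');im=c['pixels'].copy();p=[.5333,.2097,fit[6]]
t=np.linspace(0,6.3,40)
for s,r,z in((0,.03,.085),(0,.011,.085),(.05,.008,.1),(-.05,.008,.1)):
    cv2.polylines(im,[np.int32(8*proj(c,place(p,[[r*np.cos(a),s+r*np.sin(a),z] for a in t])))],False,(255,255,0),1,cv2.LINE_AA,3)
cv2.imwrite('pics/w3.png',cv2.resize(im[90:330,110:430],(800,600),interpolation=cv2.INTER_CUBIC))
s=get_state();R=Ro.from_rotvec(s['tool_rot']).as_matrix();z=R[:,2]
P=np.array([.535,.2097,.068])+.019*z
go(P)
```

```text
t 30.57 p [0.5074 0.2034 0.2163] q [-0.31 -0.03 -0.15  1.87  0.05  1.12 -2.19] tilt 10.7 az 11.5 jaw [-0.137 -0.989 -0.063] F [-0.1 -0.3  0.4] w 0.975
offset [-0.0008, 0.0, 0.171] turn 0.0 rows 2.7
```

View pics/w3.png

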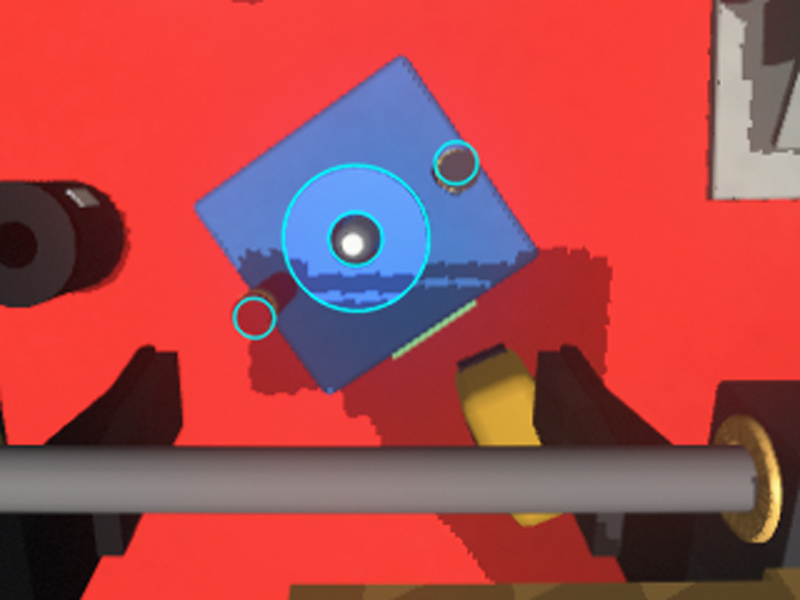

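The overlay agrees with the blue coil's bore and both pillars (about 75–80 px off the jaw line, clear of the fingers). I descend and grasp.

Call:
{"op": "send_rows", "data": {"squeeze": 25, "steps": [{"claw": 0.085,"offset": [0,0,0.05],"turn": 0},{"claw": 0.085,"offset": [0,0,0.09],"turn": 0},{"claw": 0.085,"offset": [0,0,0.12],"turn": 0},{"claw": 0.085,"offset": [0,0,0.15],"turn": 0},{"claw": 0.085,"offset": [-0.001,0,0.171],"turn": 0},{"claw": 0.085,"offset": [-0.001,0,0.171],"turn": 0},{"claw": 0.05,"offset": [-0.001,0,0.171],"turn": 0},{"claw": 0.05,"offset": [-0.001,0,0.171],"turn": 0},{"claw": 0.05,"offset": [-0.001,0,0.171],"turn": 0},{"claw": 0.05,"offset": [-0.001,0,0.171],"turn": 0},{"claw": 0.05,"offset": [-0.001,0,0.171],"turn": 0}]}}

```text
time: 32.0
position: [0.5389, 0.2101, 0.0506]
tool_rot: [-3.07, 0.221, -0.283]
ft_force: [-2.4, -2.2, 5.6]
grip_width: 0.705
```

Run:
```python
from h import *
from bench import get_state
show();s=get_state();print(np.round(s['tool_rot'],4).tolist())
p=s['position']
for P in (p+[0,0,.03],p+[0,0,.09],[.56,.21,.3],[.72,.12,.42],[.85,-.05,.45],[.86,-.09,.45]): go(P)
```

```text
t 32.0 p [0.5389 0.2101 0.0506] q [-0.32  0.2  -0.14  1.99  0.11  0.78 -2.24] tilt 10.9 az 11.5 jaw [-0.137 -0.989 -0.064] F [-2.4 -2.2  5.6] w 0.705
[-3.0697, 0.2206, -0.2831]
offset [0.0053, -0.0019, -0.0295] turn 0.0 rows 0.5
offset [0.016, -0.0057, -0.0884] turn 0.0 rows 1.4
offset [0.065, -0.0187, -0.241] turn 0.0 rows 4.0
offset [0.2552, 0.0407, -0.3325] turn 0.0 rows 6.7
offset [0.4119, 0.189, -0.3443] turn 0.0 rows 9.1
offset [0.4275, 0.2272, -0.3439] turn 0.0 rows 9.5
```

Call:
{"op": "send_rows", "data": {"steps": [{"claw": 0.05,"offset": [0.003,-0.001,-0.015],"turn": 0},{"claw": 0.05,"offset": [0.006,-0.002,-0.035],"turn": 0},{"claw": 0.05,"offset": [0.011,-0.004,-0.06],"turn": 0},{"claw": 0.05,"offset": [0.016,-0.006,-0.09],"turn": 0},{"claw": 0.05,"offset": [0.023,-0.008,-0.13],"turn": 0},{"claw": 0.05,"offset": [0.04,-0.012,-0.18],"turn": 0},{"claw": 0.05,"offset": [0.065,-0.018,-0.24],"turn": 0},{"claw": 0.05,"offset": [0.11,-0.01,-0.27],"turn": 0},{"claw": 0.05,"offset": [0.16,0.01,-0.29],"turn": 0},{"claw": 0.05,"offset": [0.21,0.025,-0.31],"turn": 0},{"claw": 0.05,"offset": [0.255,0.04,-0.33],"turn": 0},{"claw": 0.05,"offset": [0.3,0.08,-0.34],"turn": 0}]}}

```text
time: 33.5
position: [0.7574, 0.0773, 0.4345]
tool_rot: [-3.067, 0.211, -0.284]
ft_force: [0.6, 0.2, -2.4]
grip_width: 0.707
```

```bash
cat >> h.py <<'E'
BP=dict(p=[.5389,.2101,.0506],r=[-3.0697,.2206,-.2831],c=[.5333,.2097,.055])
E
python3 - <<'E'
from h import *
show()
for P in ([.86,-.09,.45],): go(P)
over(-.1,.4)
print(coil(BP)[1])
E
```

```text
t 33.5 p [0.7574 0.0773 0.4345] q [-0.12  0.42 -0.01  0.91 -0.01  1.62 -1.84] tilt 11.0 az 12.6 jaw [-0.131 -0.989 -0.067] F [ 0.6  0.2 -2.4] w 0.707
offset [0.1263, 0.151, -0.0031] turn 0.0 rows 3.2
over [ 0.84 -0.05 -0.17] horiz [0.186 0.042]
[-0.00101317 -0.00299394  0.999995  ]
```

Call:
{"op": "send_rows", "data": {"steps": [{"claw": 0.05,"offset": [0.04,0.05,0],"turn": 0},{"claw": 0.05,"offset": [0.08,0.1,0],"turn": 0},{"claw": 0.05,"offset": [0.126,0.15,-0.003],"turn": 0},{"claw": 0.05,"offset": [0.18,0.15,-0.02],"turn": 0},{"claw": 0.05,"offset": [0.24,0.15,-0.04],"turn": 0},{"claw": 0.05,"offset": [0.3,0.15,-0.06],"turn": 0}]}}

```text
time: 34.25
position: [0.8736, -0.0421, 0.4614]
tool_rot: [-3.107, 0.098, -0.35]
ft_force: [-0.1, 2.7, -3.4]
grip_width: 0.708
```

Call:
{"op": "send_rows", "data": {"steps": [{"claw": 0.05,"offset": [0.8,-0.05,-0.25],"turn": 0},{"claw": 0.05,"offset": [0.8,-0.05,-0.25],"turn": 0}]}}

```text
time: 34.5
position: [0.8937, -0.0259, 0.4693]
tool_rot: [-3.072, 0.074, -0.424]
ft_force: [0.3, -0.8, 11.4]
grip_width: 0.707
```

Call:
{"op": "send_rows", "data": {"steps": [{"claw": 0.05,"offset": [0.8,-0.05,-0.25],"turn": 0},{"claw": 0.05,"offset": [0.8,-0.05,-0.25],"turn": 0}]}}

```text
time: 34.75
position: [0.9115, -0.0311, 0.4742]
tool_rot: [-3.058, 0.073, -0.499]
ft_force: [0.1, -0.0, -3.0]
grip_width: 0.702
```

Call:
{"op": "send_rows", "data": {"steps": [{"claw": 0.05,"offset": [0.8,-0.05,-0.25],"turn": 0},{"claw": 0.05,"offset": [0.8,-0.05,-0.25],"turn": 0}]}}

```text
time: 35.0
position: [0.9269, -0.0281, 0.4846]
tool_rot: [-3.044, 0.074, -0.578]
ft_force: [0.2, -0.3, -2.9]
grip_width: 0.707
```

Run:
```python
from h import *
show();over(-.1,.4);print(coil(BP)[1])
```

```text
t 35.0 p [ 0.9269 -0.0281  0.4846] q [ 0.01  0.91  0.23  0.06 -0.27  1.8  -1.61] tilt 21.6 az 5.2 jaw [-0.039 -0.998 -0.051] F [ 0.2 -0.3 -2.9] w 0.707
over [ 0.86  0.03 -0.01] horiz [0.367 0.033]
[-0.19221738  0.02134815  0.98112014]
```

Call:
{"op": "send_rows", "data": {"steps": [{"claw": 0.05,"offset": [0.8,0.03,-0.25],"turn": 0},{"claw": 0.05,"offset": [0.8,0.03,-0.25],"turn": 0}]}}

```text
time: 35.25
position: [0.9402, -0.0353, 0.4998]
tool_rot: [-3.027, 0.074, -0.662]
ft_force: [1.0, -1.1, -5.3]
grip_width: 0.711
```

Call:
{"op": "send_rows", "data": {"steps": [{"claw": 0.05,"offset": [0.8,0.03,-0.25],"turn": 0},{"claw": 0.05,"offset": [0.8,0.03,-0.25],"turn": 0}]}}

```text
time: 35.5
position: [0.9502, -0.042, 0.5195]
tool_rot: [-3.009, 0.075, -0.746]
ft_force: [-0.0, -0.7, -4.0]
grip_width: 0.704
```

Call:
{"op": "send_rows", "data": {"steps": [{"claw": 0.05,"offset": [0.8,0.03,-0.25],"turn": 0},{"claw": 0.05,"offset": [0.8,0.03,-0.25],"turn": 0}]}}

```text
time: 35.75
position: [0.9571, -0.0479, 0.5431]
tool_rot: [-2.989, 0.075, -0.83]
ft_force: [-0.8, -0.4, -3.6]
grip_width: 0.71
```

Run:
```python
from h import *
show();print(coil(BP)[1])
for P in ([.87,-.25,.45],[.75,-.45,.4],[.57,-.5,.32],[.54,-.45,.22]): go(P)
```

```text
t 35.75 p [ 0.9571 -0.0479  0.5431] q [ 0.01  0.9   1.08  0.06 -1.1   1.68 -1.57] tilt 31.1 az 2.7 jaw [-0.036 -0.998 -0.05 ] F [-0.8 -0.4 -3.6] w 0.71
[-0.35173683  0.02943885  0.93563591]
offset [-0.1109, 0.2096, 0.0299] turn 0.0 rows 3.8
offset [-0.2279, 0.416, 0.0059] turn 0.0 rows 7.6
offset [-0.4203, 0.4765, -0.0197] turn 0.0 rows 10.2
offset [-0.5002, 0.4327, 0.0517] turn 0.0 rows 10.6
```

Call:
{"op": "send_rows", "data": {"steps": [{"claw": 0.05,"offset": [-0.03,0.05,0.008],"turn": 0},{"claw": 0.05,"offset": [-0.055,0.105,0.015],"turn": 0},{"claw": 0.05,"offset": [-0.085,0.16,0.022],"turn": 0},{"claw": 0.05,"offset": [-0.11,0.21,0.03],"turn": 0},{"claw": 0.05,"offset": [-0.14,0.26,0.024],"turn": 0},{"claw": 0.05,"offset": [-0.17,0.31,0.018],"turn": 0},{"claw": 0.05,"offset": [-0.2,0.365,0.01],"turn": 0},{"claw": 0.05,"offset": [-0.228,0.416,0.006],"turn": 0},{"claw": 0.05,"offset": [-0.28,0.436,0],"turn": 0},{"claw": 0.05,"offset": [-0.33,0.45,-0.006],"turn": 0},{"claw": 0.05,"offset": [-0.38,0.465,-0.012],"turn": 0},{"claw": 0.05,"offset": [-0.42,0.4765,-0.02],"turn": 0}]}}

```text
time: 37.25
position: [0.5676, -0.4998, 0.3188]
tool_rot: [-2.988, 0.075, -0.827]
ft_force: [-0.3, -0.5, -2.5]
grip_width: 0.705
```

Run:
```python
from h import *
show();print(coil(BP)[1:])
for P in ([.54,-.45,.24],[.54,-.40,.212],[.54,-.25,.21],[.54,-.175,.205]): go(P)
o=coil(BP)[2];print([(seat(.046,n,.003)-o).round(4) for n in(.1,.08,.036)])
```

```text
t 37.25 p [ 0.5676 -0.4998  0.3188] q [ 0.06  0.46  1.16  1.46 -0.94  1.35 -0.33] tilt 31.0 az 2.9 jaw [-0.036 -0.998 -0.052] F [-0.3 -0.5 -2.5] w 0.705
(array([-0.35020785,  0.02765145,  0.93626378]), array([-0.00674324, -0.00075547,  0.00219955]))
offset [-0.0669, -0.0446, 0.0547] turn 0.0 rows 1.6
offset [-0.0841, -0.093, 0.08] turn 0.0 rows 2.4
offset [-0.0938, -0.2426, 0.0856] turn 0.0 rows 4.4
offset [-0.1007, -0.3172, 0.0919] turn 0.0 rows 5.5
[array([ 0.5297, -0.1313,  0.1559]), array([ 0.5397, -0.1323,  0.1386]), array([ 0.5615, -0.1346,  0.1005])]
```

Call:
{"op": "send_rows", "data": {"steps": [{"claw": 0.05,"offset": [-0.035,-0.022,0.027],"turn": 0},{"claw": 0.05,"offset": [-0.067,-0.045,0.055],"turn": 0},{"claw": 0.05,"offset": [-0.084,-0.093,0.08],"turn": 0},{"claw": 0.05,"offset": [-0.088,-0.145,0.082],"turn": 0},{"claw": 0.05,"offset": [-0.091,-0.195,0.084],"turn": 0},{"claw": 0.05,"offset": [-0.094,-0.243,0.086],"turn": 0},{"claw": 0.05,"offset": [-0.098,-0.29,0.09],"turn": 0},{"claw": 0.05,"offset": [-0.101,-0.325,0.092],"turn": 0},{"claw": 0.05,"offset": [-0.101,-0.335,0.092],"turn": 0}]}}

```text
time: 38.38
position: [0.5391, -0.1537, 0.2049]
tool_rot: [-2.987, 0.069, -0.822]
ft_force: [0.3, -1.4, -3.0]
grip_width: 0.703
```

Run:
```python
from h import *
show();_,a,o=coil(BP);print(a)
go([.54,-.134,.19])
for n in(.1,.08,.055,.04): go(seat(.046,n,.003)-o)
```

```text
t 38.38 p [ 0.5391 -0.1537  0.2049] q [-0.33 -0.29  0.61  2.16 -0.03  0.71 -1.29] tilt 30.9 az 3.3 jaw [-0.031 -0.998 -0.053] F [ 0.3 -1.4 -3. ] w 0.703
[-0.3480622   0.0248014   0.93714332]
offset [-0.0079, -0.0189, 0.0138] turn 0.0 rows 0.4
offset [-0.0343, -0.0195, 0.0379] turn 0.0 rows 0.9
offset [-0.0345, -0.0178, 0.0578] turn 0.0 rows 1.1
offset [-0.0348, -0.0158, 0.0827] turn 0.0 rows 1.5
offset [-0.035, -0.0146, 0.0977] turn 0.0 rows 1.7
```

Call:
{"op": "send_rows", "data": {"steps": [{"claw": 0.05,"offset": [-0.01,-0.019,0.014],"turn": 0},{"claw": 0.05,"offset": [-0.034,-0.0195,0.038],"turn": 0},{"claw": 0.05,"offset": [-0.035,-0.018,0.058],"turn": 0},{"claw": 0.05,"offset": [-0.035,-0.017,0.07],"turn": 0},{"claw": 0.05,"offset": [-0.035,-0.016,0.078],"turn": 0},{"claw": 0.05,"offset": [-0.035,-0.016,0.078],"turn": 0}]}}

```text
time: 39.12
position: [0.5491, -0.1332, 0.1205]
tool_rot: [-2.987, 0.068, -0.82]
ft_force: [0.2, 0.3, -3.5]
grip_width: 0.704
```

```bash
python3 - <<'E'
from h import *
show();_,a,o=coil(BP);print(a)
for n in(.05,.042,.036): go(seat(.046,n,.003)-o)
E
python3 chkc.py .046 b1
```

```text
t 39.12 p [ 0.5491 -0.1332  0.1205] q [-0.41 -0.16  0.69  2.26 -0.16  0.5  -1.19] tilt 30.8 az 3.4 jaw [-0.031 -0.998 -0.054] F [ 0.2  0.3 -3.5] w 0.704
[-0.34674009  0.02435379  0.93764503]
offset [0.0007, 0.0008, 0.0095] turn 0.0 rows 0.2
offset [0.0006, 0.0015, 0.0175] turn 0.0 rows 0.3
offset [0.0005, 0.002, 0.0235] turn 0.0 rows 0.4
t 39.12 p [ 0.5491 -0.1332  0.1205] q [-0.41 -0.16  0.69  2.26 -0.16  0.5  -1.19] tilt 30.8 az 3.4 jaw [-0.031 -0.998 -0.054] F [ 0.2  0.3 -3.5] w 0.704
```

View pics/b1.png

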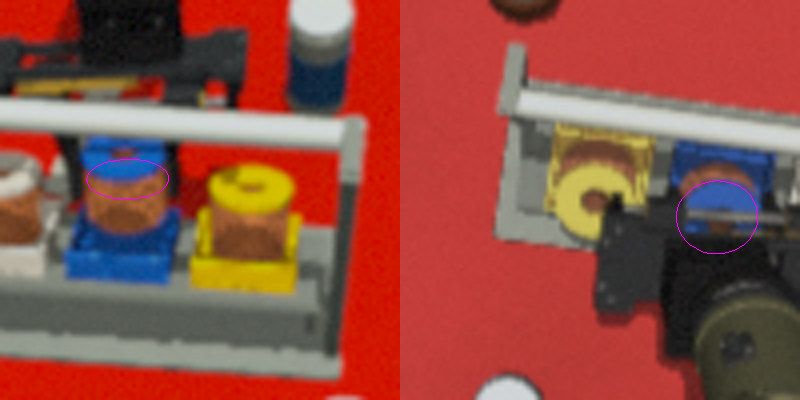

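Blue is lined up over its pocket, and yellow sits unmoved at (252,190). I lower the rest of the way as with yellow.

Call:
{"op": "send_rows", "data": {"steps": [{"claw": 0.05,"offset": [0.001,0.001,0.007],"turn": 0},{"claw": 0.05,"offset": [0.001,0.001,0.013],"turn": 0},{"claw": 0.05,"offset": [0.001,0.002,0.018],"turn": 0},{"claw": 0.05,"offset": [0.001,0.002,0.018],"turn": 0}]}}

```text
time: 39.72
position: [0.5593, -0.1349, 0.1055]
tool_rot: [-2.987, 0.068, -0.821]
ft_force: [0.8, -0.8, -3.3]
grip_width: 0.706
```

Call:
{"op": "send_rows", "data": {"squeeze": 14, "steps": [{"claw": 0.05,"offset": [0,0,0.003],"turn": 0},{"claw": 0.05,"offset": [0,0,0.005],"turn": 0},{"claw": 0.05,"offset": [0,0,0.007],"turn": 0},{"claw": 0.05,"offset": [0,0,0.008],"turn": 0}]}}

```text
time: 40.22
position: [0.5623, -0.1344, 0.098]
tool_rot: [-2.987, 0.068, -0.817]
ft_force: [-10.1, -0.4, 5.5]
grip_width: 0.71
```

Run:
```python
from h import *
show();c,a,o=coil(BP);print(c-seat(.046))
for n in(.032,.03): go(seat(.046,n,.002)-o)
```

```text
t 40.23 p [ 0.5623 -0.1344  0.098 ] q [-0.46 -0.08  0.76  2.25 -0.3   0.46 -1.07] tilt 30.7 az 3.5 jaw [-0.031 -0.998 -0.054] F [-10.1  -0.4   5.5] w 0.71
[0.00040964 0.00013551 0.00422273]
offset [-0.0005, 0.0003, 0.0014] turn 0.0 rows 0.0
offset [-0.0005, 0.0004, 0.0034] turn 0.0 rows 0.1
```

Call:
{"op": "send_rows", "data": {"steps": [{"claw": 0.05,"offset": [0,0,0.003],"turn": 0},{"claw": 0.05,"offset": [-0.001,0,0.005],"turn": 0},{"claw": 0.05,"offset": [-0.001,0,0.006],"turn": 0}]}}

```text
time: 40.6
position: [0.5638, -0.1346, 0.0926]
tool_rot: [-2.986, 0.069, -0.815]
ft_force: [-16.8, 1.7, 13.5]
grip_width: 0.71
```

Call:
{"op": "send_rows", "data": {"steps": [{"claw": 0.061,"offset": [0,0,0],"turn": 0},{"claw": 0.064,"offset": [0,0,0],"turn": 0},{"claw": 0.069,"offset": [0,0,0],"turn": 0},{"claw": 0.075,"offset": [0,0,0],"turn": 0},{"claw": 0.075,"offset": [0,0,0],"turn": 0}]}}

```text
time: 41.22
position: [0.5643, -0.1347, 0.093]
tool_rot: [-2.986, 0.069, -0.816]
ft_force: [-1.0, -1.6, 0.5]
grip_width: 0.848
```

```bash
python3 chkc.py .046 b2
```

```text
t 41.23 p [ 0.5643 -0.1347  0.093 ] q [-0.47 -0.06  0.77  2.25 -0.34  0.45 -1.03] tilt 30.7 az 3.6 jaw [-0.031 -0.998 -0.055] F [-1.  -1.6  0.5] w 0.848
```

View pics/b2.png

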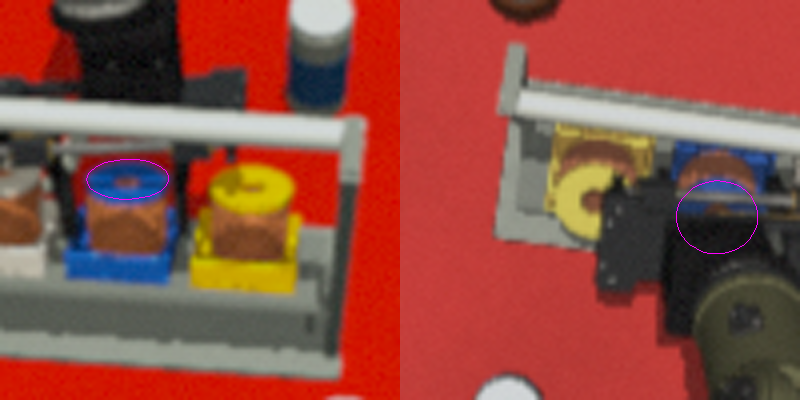

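Blue's top flange at (127,183) lies on the predicted home ellipse. I back the tool out along its axis.

Call:
{"op": "send_rows", "data": {"steps": [{"claw": 0.077,"offset": [0,0,0],"turn": 0},{"claw": 0.077,"offset": [0,0,-0.015],"turn": 0},{"claw": 0.077,"offset": [0,0,-0.04],"turn": 0},{"claw": 0.077,"offset": [0,0,-0.07],"turn": 0},{"claw": 0.077,"offset": [-0.02,0,-0.1],"turn": 0},{"claw": 0.077,"offset": [-0.05,0,-0.12],"turn": 0},{"claw": 0.077,"offset": [-0.07,0.04,-0.15],"turn": 0},{"claw": 0.077,"offset": [-0.07,0.1,-0.17],"turn": 0},{"claw": 0.077,"offset": [-0.07,0.15,-0.18],"turn": 0},{"claw": 0.077,"offset": [-0.07,0.15,-0.18],"turn": 0}]}}

```text
time: 42.58
position: [0.4064, -0.2882, 0.2046]
tool_rot: [-2.987, 0.069, -0.817]
ft_force: [0.3, -0.4, -0.5]
grip_width: 0.886
```

Run:
```python
from h import *
from bench import get_image
show();t=np.linspace(0,6.3,40);o=[]
for n,(x,y) in (('scene',(190,150)),('top',(220,130))):
    c=get_image(n);b=cv2.resize(c['pixels'][y:y+100,x:x+100],(400,400),interpolation=cv2.INTER_CUBIC)
    for yc in(.138,.046):
        P=(proj(c,[seat(yc,.06,-.004+.03*np.cos(a),.03*np.sin(a)) for a in t])-[x,y])*4+2
        cv2.polylines(b,[np.int32(P)],False,(255,0,255),1)
    o.append(b)
cv2.imwrite('pics/end.png',np.hstack(o))
```

```text
t 42.58 p [ 0.4064 -0.2882  0.2046] q [ 0.64 -0.25  0.2   2.18 -0.46  0.92 -0.55] tilt 30.7 az 3.4 jaw [-0.032 -0.998 -0.054] F [ 0.3 -0.4 -0.5] w 0.886
```

View pics/end.png

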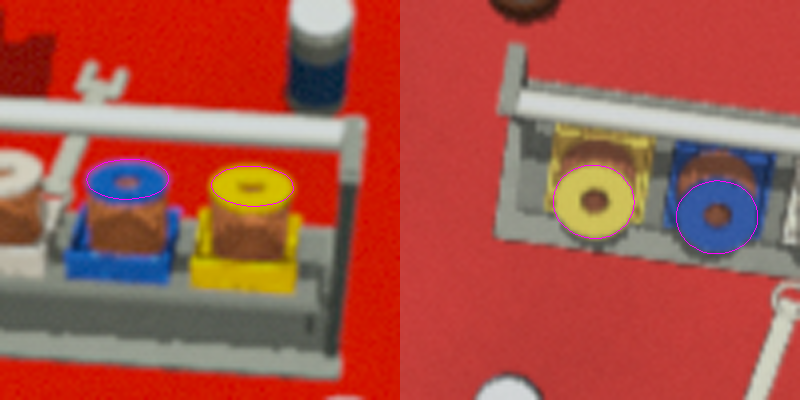

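Both top flanges coincide with the predicted home ellipses in both views (top view: yellow at (593,201), blue at (717,216)). The gripper is clear, so I hand in.

```bash
python3 -c "
from bench import close_job
print(close_job())"
```

```text
the job is handed in; nothing more can be done
None
```

Both coils are in the pockets of their own colours, released and resting on the pocket floors. I handed the job in at about 42.6 s of the 72 s allowed; the hand-in reported no verdict.

**How it was done:** The moves could not tilt the tool directly, so I tilted it to about 30° by commanding poses beyond the arm's reach. I removed part of that tilt again by pulling in at the arm's inner limit. Each coil was lifted off the spindle and swung in along the front of the rack, under the lamp bar. I lowered each one until it touched the floor, let it pivot flat, and opened the fingers slowly.

**Last checks:**
- **Coil positions:** in both the scene and top pictures, each coil's top flange lies on the outline predicted for fully home, within about 1 pixel (roughly 2–3 mm).
- **Release:** the wrist force was back to about zero with the gripper well clear of everything.
- **Bench items:** I saw no sign of anything disturbed in the last crop, but it showed only the spray can, wrench and part of the white coil. I did not re-measure the green coil, tape measure, hammer, screwdriver or jar.

**What went wrong on the way:**
- Joint 2 reached its -0.3 rad limit several times. Twice this rolled the tool sideways, once while carrying the yellow coil. I corrected it before placing; the grip held and the wrist force stayed low.
- A short 7.6 N reading during one fast empty move was probably motion, not contact, but I did not confirm that.

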